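# Seal the sample case: shut the lid, hook the draw latch, throw it over centre

### The job

Close up the grey sample case for storage: swing its lid down onto the rubber seal, lift the latch's steel wire loop over the lip of the hook on the front of the lid and ease its bar down into the hook's groove, and only then push the red lever down past its snap point until it lies flat against the front and the lid is drawn tight by itself. The hook is packed out differently on each case, so feel for it without bending the thin loop; light fingertip force does it all: never lean on the lid, the hook or the red lever with more than about 25 N, and do not knock the other things on the bench about.

Things in the scene. Friction and masses are not known exactly. Their poses are not given: they have to be found in the camera images.
- case: grey plastic sample case with vials in foam, fixed on the bench (all lengths in mm): tub 140 deep, 190 wide, rim 73 high, 104 high with the lid shut. Origin: centre of its underside; x from its front (towards the robot) to its back, z up. Front face at x=-70, lid hinge at x=74, z=74. Latch base in the middle of the front: 27 wide, out to x=-98, z 30 to 70
- lid: the case's lid, a tray 144 deep, 190 wide, 28 high. Origin: middle of its hinge line at the back; axes as the case's when shut. Top face at z=28, with a panel raised 2 on it from x=-19 to -129; lower edge at z=0, front at x=-144. In the middle of its front, on packing sleeves, stands the steel hook (keeper), 22 wide
- hook_mid (a point): point on the lid (axes as the lid's): the bar's seat if the hook is at mid setting. The hook is packed out differently on each case: up to 6 nearer to or farther from the lid (x; z is true). Its groove: 5 wide, floor 1.75 below this point; in front a lip 3 thick, bevelled forward, its edge 4.25 above; behind, a wall up to 16 above: a bar over the lip, eased back onto the wall, drops in
- loop: the wire loop; origin on its pin, z along its legs to the bar. It is thin: pressed on hook or lid by more than 10 N before the lever is down, it bends
- lid_hinge (a joint): angle of the lid (rad): 0 shut and drawn tight, grows as it opens, at most 1.35. A stiff hinge keeps it where it is left (0.34 N m). Let down, it rests on the springy rubber seal at about 0.025; the rest takes some 70 N at its front edge, which only the latch can give
- lid_edge (a point): middle of the upper front edge of the lid (axes as the lid's)
- lever (a joint): angle of the red lever (rad): 0 hanging flat at the front, on its stop; grows as it swings out and up, level at 1.57, at most 2.3. It stays where it is left (0.03 N m). With the loop hooked it comes under load at 1.0 to 1.5, takes most (7 to 11 N at its end) at about 0.6, and past its snap point (at 0.45 to 0.1) goes home by itself
- lever_pin (a point): axis of the lever, along the case's y, at x=-92, y=0, z=57 in the case's frame; this point's axes turn with the lever
- lever_tip (a point): free end of the red lever, 47 from its axis; axes turn with the lever (-z along it; at lever angle 0 they are the case's)
- handle: the red handle of the lever, 19 wide, 3 thick. Origin on the lever's axis; it reaches from z=-8 to z=-51 with its outer face at x=-6, the end turned out to x=-9. This outer face is the one to push
- loop_turn (a joint): angle of the wire loop on the lever (rad): 0 when the loop points from its pin straight back past the lever's axis, as in the shut latch; grows as it swings out towards the robot, at most 3.0. It stays where it is left (0.008 N m)
- loop_bar (a point): middle of the loop's cross bar. The loop is a U of steel wire 3.5 thick, 34.5 wide over its two legs; -z of this point runs from the bar 44.5 along the legs to their pin on the lever, 15 from the lever's axis on the handle's side; y along the bar. The lever fits between the legs. The legs can be pinched from outside; the loop then turns in the fingers, and the lever follows
- vial_a: bystander: small glass sample vial, white cap, 27 across, 57 high; origin at its underside
- vial_b: bystander: small glass sample vial, black cap, 27 across, 57 high; origin at its underside
- beaker_100: bystander: glass beaker, 54 across, 68 high; origin at its underside
- timer: bystander: white bench timer, 38 x 62 x 58; origin at its underside
- marker: bystander: blue and white marker pen, 135 long; origin at its underside
- wash_bottle: bystander: white squeeze bottle with red spout, 194 high; origin at its underside

How it is judged:
By the outcome, as a careful person would: the job done as asked, in the order asked, and still so for the second after the job is handed in, with the robot touching nothing.
It also fails if it takes over 64 s, if anything falls off the work surface, if the arm or the gripper's body presses on something with over 40 N, if the wrist force passes 120 N, or if a joint passes its speed limit or range.

### The arm

A 6-joint arm with a two-finger parallel gripper is mounted at the origin on a cart in front of the work surface, level with it; the furniture and walls round the work are solid. World frame = base frame: x ahead of the robot, y to its left, z up, the work surface at z = 0. Lengths are in m, angles in rad, forces in N, time in s.
With the tool pointing down it reaches from about 0.425 to 0.95 m from the base axis. Payload 3.5 kg.
Tool frame: the origin (TCP) lies midway between the tips of the shut fingers; the grasp point (between the pads) lies 19 mm behind it; z points along the fingers, y is the line along which they close (so a half turn about z gives the same grasp; the last joint's range is limited). The gripper opens to 85 mm and grips with 20 to 120 N. Pads are 22 mm wide; open, the fingers measure 114 mm over their backs; the gripper's body (76 mm by 85 mm) begins 54 mm behind the grasp point. The pads swing forward as they close: fully open they stand 13 mm farther back than shut.
Start: joints at [1.005, 0.286, 1.577, -0, 1.279, -0.15], TCP at [0.273, 0.617, 0.199] pointing down, gripper open.
Joint ranges: [-2.77, 2.77], [-0.9, 2.22], [0.21, 2.48], [-1.53, 4.67], [0.24, 2.81], [-2.84, 2.84]. Speed limits (rad/s): [2.79, 2.79, 3.14, 3.14, 3.14, 3.14].

### API

Orientations are given as a unit quaternion [x, y, z, w].
In Python, from plant import get_state, read_camera, ctrl gives the robot as it stands.
- The arm moves only by the shell command python3 -m crank 'ROWS' [FORCE]. ROWS is JSON, a list of rows, each a list of 3 entries, a list of its own where there are three numbers: the shift along the tool's x, y, z in mm, then the turn about the tool's z in degrees, then the closure in counts, from 0 (fully open) to 255 (shut). In form: [[[tx, ty, tz], yaw, claw], ...]. A call has 1 to 10 rows; each row is the pose to reach, as a shift and turn from the pose commanded when the call began, along the tool's axes at that moment; what a row does not reach only later rows make up. A row lasts 1/10 s, in which the tool goes at most 50 mm and 8.59 degrees, less where a joint would pass 70% of its speed; a pose out of reach is approached as far as the arm can. A call with a gripper value outside its range is refused whole. The fingers move at their own pace and stop on an object; FORCE is the grip in N (left out, the last holds). Time passes only in rows, so rows that repeat a pose let the fingers close. It gives the time, the measured TCP pose, the force, the opening and the grip force at its end, in the units of the state.
- get_state(): the state, without advancing time (a new reading comes with each control period).
- read_camera(name): name is "scene" or "top" or "wrist"; returns a dict with "frame" (480x640x3 uint8, blue, green, red), "range_z" (480x640 float32, m along the optical axis (not along the pixel's ray), 0 where there is no reading), "vfov" (degrees; the focal length in pixels is half the picture's height over the tangent of half this angle, whatever the lens; pixels are square), "cx", "cy" (the principal point, pixels), "origin" and "orientation" of the camera in the world. Camera axes: x right, y down, z forward; pixel columns grow to the right and rows downward; lengths in m; the calibration is good to about 2 mm. The wrist camera is an equidistant fisheye: a pixel r from the principal point sees the ray r / f radians off the axis. A picture is of the moment at which its call begins.
- ctrl.sign_off(): hands the job in; it is judged then, once.
The state is a dict: "time": time; "qpos": joint angles; "dq": joint speeds; "joint_efforts": joint torques, N m; "eef_pos": TCP position; "tcp_rot": TCP orientation; "contact_force": force on the tool from outside, world axes, zero at the start; "wrist_torque": the same for the moment, N m; "opening": opening from 0.0 (shut) to 1.0 (fully open); "finger_force": force on a finger pad.
Only numpy, scipy, OpenCV 4.12 (cv2) and the standard library are available. Lean on these libraries where they do the work, as an engineer would, in place of code of your own. Each camera call takes 0.05 s, during which the arm holds its last target. There are 200 camera calls.

## Working session

There is one attempt and no reset: what is moved stays moved. The work goes in short steps, Python scripts to look and compute and a shell command to move; the robot and the scene stay as the last step left them, time stands still between calls to the robot, and variables do not carry over. Pictures are saved under pics/ and viewed, at most 12 in all, crops included, and the job is handed in when it is done.

```bash
ls; mkdir -p pics; cat > h.py <<'E'
import numpy as np,cv2
from scipy.spatial.transform import Rotation as R
from plant import get_state,read_camera,ctrl
def cloud(c):
    d=c["range_z"];h,w=d.shape;f=h/2/np.tan(np.radians(c["vfov"]/2))
    u,v=np.meshgrid(np.arange(w),np.arange(h))
    P=np.stack([(u-c["cx"])/f*d,(v-c["cy"])/f*d,d],-1)
    W=P@R.from_quat(c["orientation"]).as_matrix().T+np.array(c["origin"]); W[d==0]=np.nan
    return W
E
python3 - <<'E'
from h import *
s=get_state();print({k:np.round(v,3) for k,v in s.items()})
for n in("scene","top"):
    c=read_camera(n);np.save(n,c,allow_pickle=True);cv2.imwrite(f"pics/{n}0.png",c["frame"]);print(n,c["vfov"],c["origin"],c["orientation"])
E
```

```text
pics
{'time': np.float64(0.0), 'qpos': array([ 1.005,  0.287,  1.578, -0.   ,  1.279, -0.15 ]), 'dq': array([ 0.001,  0.001, -0.001, -0.   ,  0.002,  0.002]), 'joint_efforts': array([ 2.0000e-03, -4.0597e+01, -2.9264e+01, -0.0000e+00,  6.0000e-03,
        0.0000e+00]), 'eef_pos': array([0.272, 0.617, 0.198]), 'tcp_rot': array([ 0.206,  0.978, -0.001, -0.   ]), 'contact_force': array([-0.165,  0.34 ,  0.004]), 'wrist_torque': array([-0.025,  0.015,  0.025]), 'finger_force': np.float64(0.0), 'opening': np.float64(0.999)}
scene 49.39274772762107 [-0.1316902  -0.35727934  0.95261706] [ 0.81004543 -0.45877353  0.18834518 -0.31285674]
top 56.09519245572116 [0.37219433 0.04790187 1.35639204] [-0.70190687  0.70885763 -0.04103     0.05625071]
```

View pics/scene0.png

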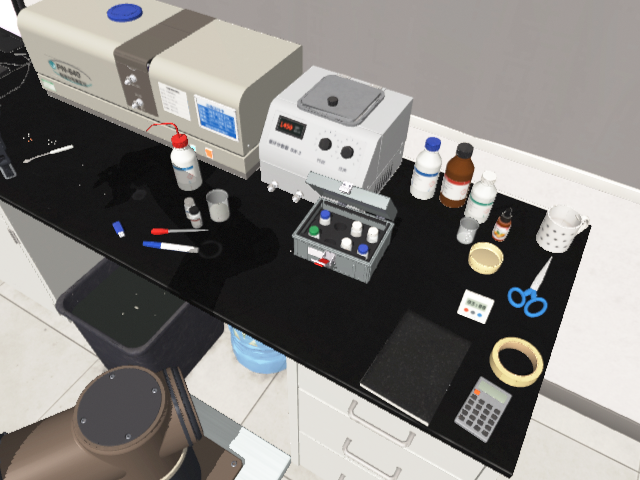

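View pics/top0.png

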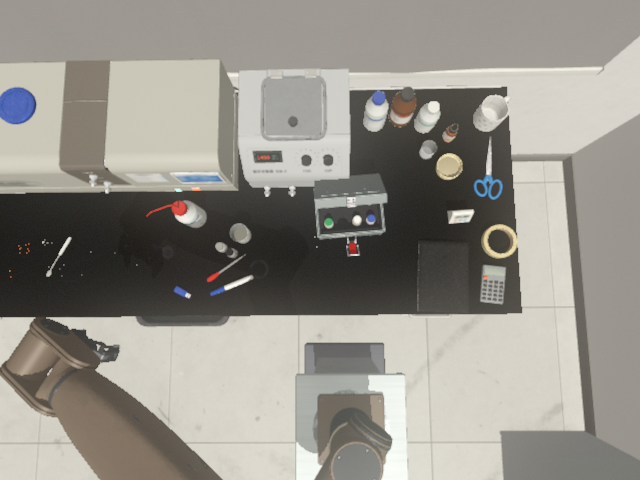

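The case sits at top px (350,210) with its lid open backwards. The red lever sticks out at (352,250). No bystander is within about 10 cm of the front.

```bash
python3 - <<'E'
from h import *
for n,(u0,v0,u1,v1) in {"top":(300,165,400,265),"scene":(280,160,410,290)}.items():
    c=np.load(n+".npy",allow_pickle=True).item();W=cloud(c);I=c["frame"]
    sub=W[v0:v1,u0:u1].reshape(-1,3);bgr=I[v0:v1,u0:u1].reshape(-1,3).astype(int)
    red=(bgr[:,2]>130)&(bgr[:,1]<70)&(bgr[:,0]<70)
    print(n,"red",red.sum(),np.round(np.percentile(sub[red],[0,25,50,75,100],axis=0),3).tolist())
    m=(abs(sub[:,2]-.073)<.004)
    p=sub[m][:,:2].astype(np.float32)
    print("rim",m.sum(),cv2.minAreaRect(p),p.min(0),p.max(0))
    t=sub[sub[:,2]>.09]
    t=t[(t[:,0]<.75)]
    for z in np.arange(.09,.24,.015):
        q=t[(t[:,2]>=z)&(t[:,2]<z+.015)]
        if len(q)>3:print(round(z,3),len(q),np.round(q.min(0),3),np.round(q.max(0),3),np.round(np.median(q,0),3))
    crop=cv2.resize(I[v0:v1,u0:u1],None,fx=4.4,fy=4.4,interpolation=cv2.INTER_CUBIC);cv2.imwrite(f"pics/{n}_c.png",crop)
E
```

```text
top red 69 [[nan, nan, nan], [nan, nan, nan], [nan, nan, nan], [nan, nan, nan], [nan, nan, nan]]
rim 507 ((0.5982772707939148, 0.03236074000597), (0.2755756378173828, 0.16481536626815796), 70.81151580810547) [ 0.49997592 -0.10166749] [0.70989096 0.14036548]
0.09 94 [ 0.489 -0.088  0.09 ] [0.727 0.139 0.105] [ 0.717 -0.021  0.097]
0.105 217 [ 0.692 -0.089  0.105] [0.717 0.138 0.12 ] [0.708 0.041 0.114]
0.12 258 [ 0.682 -0.089  0.12 ] [0.712 0.137 0.135] [0.699 0.03  0.128]
0.135 323 [ 0.67  -0.09   0.135] [0.717 0.136 0.15 ] [0.693 0.036 0.143]
0.15 444 [ 0.658 -0.091  0.15 ] [0.73  0.135 0.165] [0.714 0.044 0.158]
0.165 332 [ 0.649 -0.092  0.165] [0.73  0.134 0.18 ] [0.667 0.041 0.171]
0.18 537 [ 0.608 -0.095  0.18 ] [0.724 0.121 0.195] [0.631 0.002 0.191]
0.195 531 [ 0.606 -0.094  0.195] [0.651 0.095 0.21 ] [0.631 0.    0.2  ]
0.21 28 [ 0.606 -0.012  0.21 ] [0.632 0.011 0.216] [0.616 0.001 0.211]
scene red 48 [[0.489, -0.022, 0.058], [0.493, -0.015, 0.071], [0.513, -0.011, 0.074], [0.518, -0.006, 0.084], [0.532, -0.001, 0.09]]
rim 1631 ((0.6842632293701172, 0.005913212895393372), (0.33942753076553345, 0.3087855577468872), 40.83342361450195) [ 0.506037   -0.10503143] [0.9136226  0.22678618]
0.09 242 [ 0.485 -0.092  0.09 ] [0.747 0.227 0.105] [0.701 0.093 0.097]
0.105 252 [ 0.663 -0.094  0.105] [0.747 0.226 0.12 ] [0.703 0.155 0.113]
0.12 311 [ 0.647 -0.094  0.12 ] [0.749 0.223 0.135] [0.706 0.111 0.128]
0.135 469 [ 0.635 -0.095  0.135] [0.748 0.201 0.15 ] [0.708 0.079 0.143]
0.15 444 [ 0.624 -0.096  0.15 ] [0.749 0.152 0.165] [0.715 0.055 0.157]
0.165 291 [ 0.614 -0.097  0.165] [0.748 0.102 0.18 ] [0.725 0.033 0.172]
0.18 541 [ 0.603 -0.097  0.18 ] [0.748 0.092 0.195] [0.617 0.003 0.19 ]
0.195 641 [ 0.603 -0.097  0.195] [0.643 0.092 0.21 ] [ 0.625 -0.012  0.2  ]
0.21 56 [ 0.601 -0.014  0.21 ] [0.629 0.009 0.215] [ 0.616 -0.002  0.211]
```

View pics/scene_c.png

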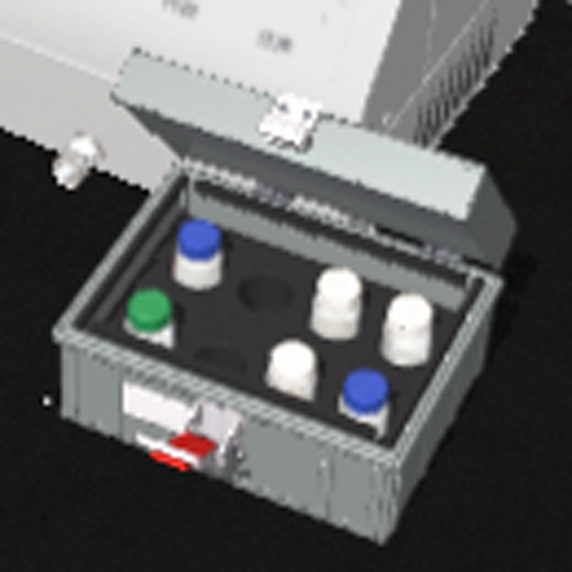

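The crop shows the case front with its lever (red, crop px (185,450)) sticking out to the front, the loop unhooked beside it, the lid up at about 60°, and the hook on the lid front at (290,120).

```bash
python3 - <<'E'
from h import *
C={n:np.load(n+".npy",allow_pickle=True).item() for n in("top","scene")}
for n,c in C.items():
    W=cloud(c).reshape(-1,3);ok=~np.isnan(W[:,0]);col=c["frame"].reshape(-1,3)[ok].astype(int);W=W[ok]
    b=(W[:,0]>.42)&(W[:,0]<.72)&(abs(W[:,1])<.12);W=W[b];col=col[b]
    fr=W[(abs(W[:,2]-.072)<.004)&(W[:,0]<.57)&(abs(W[:,1])>.03)]
    # front edge: min x per y bin
    e=[];
    for y in np.arange(-.1,.1,.01):
        q=fr[(fr[:,1]>=y)&(fr[:,1]<y+.01)]
        if len(q)>1:e.append([q[:,1].mean(),q[:,0].min()])
    e=np.array(e);print(n,"front edge",np.round(e,3).tolist(), np.polyfit(e[:,0],e[:,1],1))
    rim=W[(abs(W[:,2]-.072)<.004)&(W[:,0]>.52)&(W[:,0]<.65)]
    for x in np.arange(.52,.65,.02):
        q=rim[(rim[:,0]>=x)&(rim[:,0]<x+.02)]
        if len(q)>1:print(" side",round(x+.01,3),q[:,1].min().round(4),q[:,1].max().round(4))
    L=W[(W[:,2]>.165)&(W[:,0]<.68)&(abs(W[:,1])>.03)]
    for y in(-.09,-.06,-.03+-.02,.03,.05,.07):
        q=L[abs(L[:,1]-y)<.01]; i=q[:,0].argmin();j=q[:,2].argmax();print(" lid",y,np.round(q[i],4),np.round(q[j],4))
    f=W[(W[:,0]<.515)&(W[:,2]>.02)&(abs(W[:,1])<.05)]
    print(" latch pts",len(f)); print(np.round(f[np.argsort(f[:,0])][::max(1,len(f)//40)],3).tolist())
E
```

```text
top front edge [[-0.095, 0.56], [-0.085, 0.56], [-0.075, 0.557], [-0.065, 0.557], [-0.055, 0.557], [-0.045, 0.557], [-0.035, 0.555], [0.036, 0.553], [0.046, 0.55], [0.054, 0.551], [0.065, 0.55], [0.074, 0.547], [0.085, 0.548], [0.092, 0.548]] [-0.06610568  0.55362151]
 side 0.53 -0.0145 0.0056
 side 0.55 -0.0723 0.0918
 side 0.57 -0.1017 0.0946
 side 0.59 -0.0993 0.0945
 side 0.61 -0.0997 0.0972
 side 0.63 -0.0977 0.0972
 side 0.65 -0.0918 0.1
 lid -0.09 [ 0.6196 -0.0813  0.1916] [ 0.6405 -0.083   0.2057]
 lid -0.06 [ 0.6174 -0.0525  0.1909] [ 0.6375 -0.0541  0.2085]
 lid -0.05 [ 0.6174 -0.0525  0.1909] [ 0.6375 -0.0541  0.2085]
 lid 0.03 [0.6112 0.0397 0.188 ] [0.6335 0.0317 0.2077]
 lid 0.05 [0.6108 0.0476 0.1902] [0.6314 0.0552 0.207 ]
 lid 0.07 [0.6086 0.074  0.1893] [0.6314 0.0604 0.207 ]
 latch pts 76
[[0.489, 0.004, 0.1], [0.492, -0.021, 0.097], [0.492, -0.012, 0.098], [0.492, -0.004, 0.098], [0.492, -0.018, 0.095], [0.492, -0.015, 0.096], [0.492, -0.01, 0.096], [0.492, -0.024, 0.094], [0.492, 0.007, 0.097], [0.492, -0.007, 0.096], [0.492, 0.001, 0.096], [0.492, -0.001, 0.096]
[... 3424 characters left out ...]
0.012, 0.079], [0.5, -0.029, 0.086], [0.503, 0.003, 0.08], [0.506, -0.028, 0.076], [0.507, -0.008, 0.076], [0.507, -0.027, 0.078], [0.507, -0.015, 0.077], [0.507, -0.012, 0.078], [0.507, -0.002, 0.075], [0.508, -0.009, 0.075], [0.508, -0.004, 0.075], [0.509, -0.016, 0.075], [0.509, -0.006, 0.075], [0.51, -0.019, 0.066], [0.51, 0.005, 0.071], [0.511, -0.028, 0.07], [0.511, -0.007, 0.074], [0.512, -0.002, 0.074], [0.512, -0.02, 0.074], [0.513, -0.004, 0.074], [0.513, -0.009, 0.074], [0.513, -0.012, 0.072], [0.513, -0.019, 0.062], [0.514, -0.011, 0.074], [0.514, -0.016, 0.07], [0.514, -0.019, 0.068], [0.515, -0.008, 0.075], [0.515, -0.013, 0.071], [0.515, -0.016, 0.072], [0.515, -0.026, 0.068]]
```

```bash
cat >> h.py <<'E'
O=np.array([.621,-.0015,0]);YAW=.0655;RC=R.from_euler('z',YAW)
def to_case(p): return RC.inv().apply(np.array(p)-O)*1e3
def shift(x,y,z):
    s=get_state();T=R.from_quat(s["tcp_rot"]);w=O+RC.apply([x/1e3,y/1e3,z/1e3])
    d=T.inv().apply(w-s["eef_pos"])*1e3
    ty=T.apply([0,1,0]);a=np.degrees(np.arctan2(ty[1],ty[0])-(YAW+np.pi/2)); a=(a+90)%180-90
    print("tcp case",np.round(to_case(s["eef_pos"]),1),"shift",np.round(d,1),"yaw",round(a,2),"t",s["time"],"F",np.round(s["contact_force"],1),"op",round(float(s["opening"]),3))
E
python3 - <<'E'
from h import *
shift(44,-40,310)
for n in("top","scene"):
    W=cloud(np.load(n+".npy",allow_pickle=True).item()).reshape(-1,3);Wc=to_case(W[~np.isnan(W[:,0])])
    for y0 in(-100,-60,-20,0,20,60):
        q=Wc[(Wc[:,2]>100)&(Wc[:,0]>80)&(Wc[:,1]>y0)&(Wc[:,1]<y0+20)]
        print(n,y0,len(q),q.min(0).round() if len(q) else '',q.max(0).round() if len(q) else '')
E
```

```text
tcp case [-307.5  639.9  197.9] shift [-626.3 -440.2 -111.4] yaw -27.58 t 0.1 F [-0.3  0.7 -0.7] op 0.998
top -100 847 [  81. -100.  100.] [374. -80. 478.]
top -60 677 [ 80. -60. 101.] [378. -40. 477.]
top -20 1060 [ 80. -20. 103.] [381.  -0. 478.]
top 0 1432 [ 81.   0. 110.] [381.  20. 477.]
top 20 1403 [ 81.  20. 107.] [383.  40. 482.]
top 60 1432 [ 81.  60. 103.] [385.  80. 483.]
scene -100 1362 [  82. -100.  100.] [411. -80. 484.]
scene -60 1083 [362. -60. 100.] [415. -40. 476.]
scene -20 2596 [ 84. -20. 101.] [413.  -0. 466.]
scene 0 1609 [ 83.   0. 132.] [383.  20. 462.]
scene 20 1561 [ 85.  20. 136.] [386.  40. 457.]
scene 60 1507 [ 87.  60. 129.] [385.  80. 446.]
```

```bash
python3 -m crank '[[[0,0,-60],-4,255],[[0,0,-111],-10,255],[[-636,-458,-111],-27.6,255],[[-636,-458,-111],-27.6,255],[[-636,-458,-111],-27.6,255],[[-636,-458,-111],-27.6,255],[[-636,-458,-111],-27.6,255],[[-636,-458,-111],-27.6,255],[[-636,-458,-111],-27.6,255],[[-636,-458,-111],-27.6,255]]' 20; python3 -c "
from h import *
shift(44,-60,310);shift(44,-60,192)"
```

```text
time: 1.1
eef_pos: [0.475, 0.2715, 0.3043]
tcp_rot: [-0.033, 0.999, -0.0, -0.0]
contact_force: [0.7, 0.4, -0.7]
opening: -0.001
finger_force: 0.0
tcp case [-127.9  282.   304.3] shift [-171.7 -342.1   -5.7] yaw 0.03 t 1.1 F [ 0.7  0.4 -0.7] op -0.001
tcp case [-127.9  282.   304.3] shift [-171.7 -342.1  112.3] yaw 0.03 t 1.1 F [ 0.7  0.4 -0.7] op -0.001
```

```bash
python3 -m crank '[[[-172,-342,-6],0,255],[[-172,-342,-6],0,255],[[-172,-342,-6],0,255],[[-172,-342,-6],0,255],[[-172,-342,-6],0,255],[[-172,-342,-6],0,255],[[-172,-342,-6],0,255],[[-172,-342,-6],0,255],[[-172,-342,-6],0,255],[[-172,-342,-6],0,255]]'; python3 -c "
from h import *
shift(44,-60,192)"
```

```text
time: 2.1
eef_pos: [0.6685, -0.0569, 0.3095]
tcp_rot: [-0.032, 0.999, 0.001, -0.001]
contact_force: [-0.1, 0.4, 1.1]
opening: -0.0
finger_force: 0.0
tcp case [ 43.8 -58.3 309.5] shift [ -0.5  -1.8 117.5] yaw -0.05 t 2.1 F [-0.1  0.4  1.1] op -0.0
```

```bash
python3 -m crank '[[[0,0,50],0,255],[[0,0,95],0,255],[[2,0,115],0,255],[[10,0,119],0,255],[[20,0,124],0,255],[[30,0,130],0,255],[[38,0,136],0,255],[[45,0,142],0,255],[[52,0,149],0,255],[[58,0,156],0,255]]'; python3 -c "
from h import *
shift(-25,-60,139)"
```

```text
time: 3.1
eef_pos: [0.6097, -0.0602, 0.1575]
tcp_rot: [-0.033, 0.999, -0.0, -0.001]
contact_force: [-10.7, 1.2, 17.2]
opening: -0.0
finger_force: 10.4
tcp case [-15.2 -57.8 157.5] shift [ 9.8 -2.2 18.6] yaw 0.07 t 3.1 F [-10.7   1.2  17.2] op -0.0
```

```bash
python3 -c "
from h import *
c=read_camera('scene');np.save('s1',c,allow_pickle=True);cv2.imwrite('pics/s1.png',cv2.resize(c['frame'][130:300,270:430],None,fx=3.5,fy=3.5,interpolation=cv2.INTER_CUBIC));shift(-25,-60,139)"
```

```text
tcp case [-16.8 -57.8 156.6] shift [ 8.1 -2.2 17.7] yaw 0.07 t 3.15 F [-9.7  1.5 11.8] op 0.002
```

View pics/s1.png

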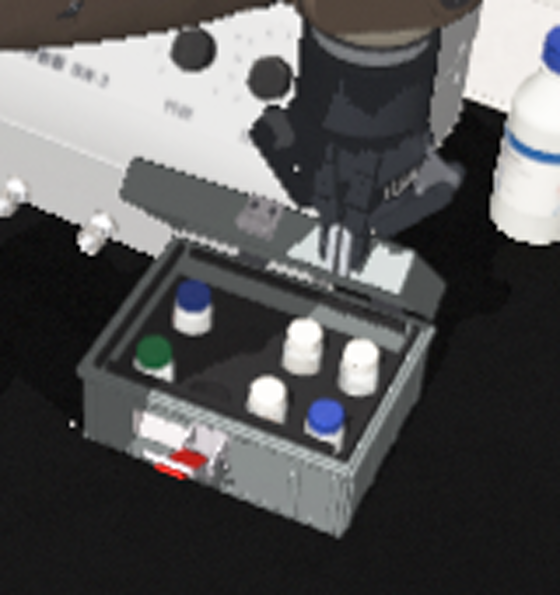

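```bash
python3 -c "
from h import *
c=np.load('s1.npy',allow_pickle=True).item();W=to_case(cloud(c).reshape(-1,3)).reshape(480,640,3)
I=c['frame']
for v in range(170,222,4):
  for u in (318,330,352,368,376): print((u,v),W[v,u].round(0).tolist(),end=' ')
  print()
"
```

```text
(318, 170) [93.0, 112.0, 138.0] (330, 170) [93.0, 80.0, 150.0] (352, 170) [-22.0, -19.0, 275.0] (368, 170) [-28.0, -54.0, 294.0] (376, 170) [-27.0, -70.0, 300.0] 
(318, 174) [96.0, 113.0, 123.0] (330, 174) [93.0, 80.0, 137.0] (352, 174) [-21.0, -19.0, 264.0] (368, 174) [-27.0, -55.0, 283.0] (376, 174) [-35.0, -73.0, 297.0] 
(318, 178) [-0.0, 67.0, 202.0] (330, 178) [93.0, 79.0, 126.0] (352, 178) [nan, nan, nan] (368, 178) [-28.0, -56.0, 274.0] (376, 178) [-37.0, -75.0, 289.0] 
(318, 182) [-4.0, 65.0, 195.0] (330, 182) [3.0, 39.0, 200.0] (352, 182) [-30.0, -24.0, 252.0] (368, 182) [-18.0, -54.0, 255.0] (376, 182) [-36.0, -76.0, 278.0] 
(318, 186) [-12.0, 61.0, 191.0] (330, 186) [-1.0, 37.0, 193.0] (352, 186) [-30.0, -25.0, 242.0] (368, 186) [-11.0, -52.0, 238.0] (376, 186) [-25.0, -74.0, 258.0] 
(318, 190) [-16.0, 58.0, 184.0] (330, 190) [-10.0, 32.0, 190.0] (352, 190) [5.0, -13.0, 197.0] (368, 190) [-18.0, -56.0, 234.0] (376, 190) [-19.0, -73.0, 242.0] 
(318, 194) [53.0, 91.0, 101.0] (330, 194) [-15.0, 30.0, 184.0] (352, 194) [-6.0, -17.0, 197.0] (368, 194) [-28.0, -60.0, 233.0] (376
[... 256 characters left out ...]
[-16.0, -23.0, 184.0] (368, 202) [-27.0, -62.0, 211.0] (376, 202) [-3.0, -71.0, 194.0] 
(318, 206) [42.0, 85.0, 73.0] (330, 206) [69.0, 65.0, 60.0] (352, 206) [73.0, 10.0, 81.0] (368, 206) [-26.0, -62.0, 198.0] (376, 206) [-7.0, -74.0, 187.0] 
(318, 210) [58.0, 92.0, 42.0] (330, 210) [67.0, 64.0, 48.0] (352, 210) [66.0, 6.0, 75.0] (368, 210) [79.0, -30.0, 80.0] (376, 210) [-15.0, -78.0, 184.0] 
(318, 214) [46.0, 86.0, 42.0] (330, 214) [56.0, 59.0, 46.0] (352, 214) [68.0, 6.0, 60.0] (368, 214) [74.0, -32.0, 72.0] (376, 214) [74.0, -52.0, 81.0] 
(318, 218) [33.0, 80.0, 42.0] (330, 218) [35.0, 49.0, 55.0] (352, 218) [67.0, 4.0, 48.0] (368, 218) [61.0, -38.0, 74.0] (376, 218) [71.0, -55.0, 72.0]
```

```bash
python3 -c "
from h import *
c=np.load('s1.npy',allow_pickle=True).item()
a=cv2.resize(c['frame'][165:235,325:400],(400,373),interpolation=cv2.INTER_NEAREST)
f=240/np.tan(np.radians(c['vfov']/2));
def pr(p):
  q=R.from_quat(c['orientation']).inv().apply(O+RC.apply(np.array(p)/1e3)-c['origin']);return (q[0]/q[2]*f+c['cx'],q[1]/q[2]*f+c['cy'])
print(pr((-17,-58,157)),pr((-17,-58,200)))
w=read_camera('wrist');b=cv2.resize(w['frame'],(400,300));b=cv2.copyMakeBorder(b,0,73,0,0,0)
cv2.imwrite('pics/s2.png',np.hstack([a,b]));shift(-25,-60,139)"
```

```text
(np.float64(365.9205898547609), np.float64(216.67984559974735)) (np.float64(367.72001141626765), np.float64(202.19471790226052))
tcp case [-16.8 -57.8 156.7] shift [ 8.1 -2.2 17.8] yaw 0.06 t 3.2 F [-10.    0.4   9.5] op 0.001
```

View pics/s2.png

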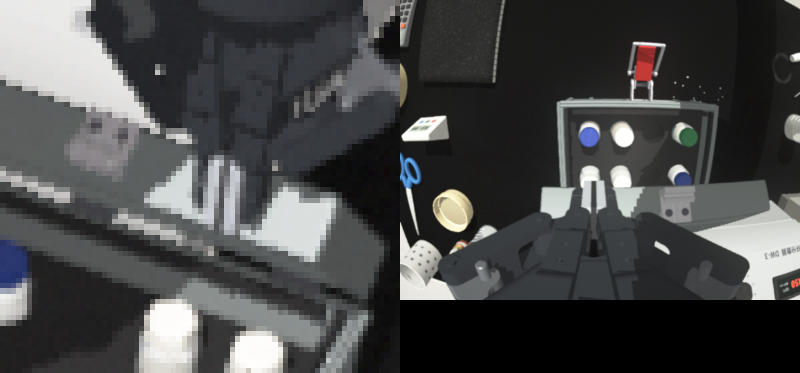

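The fingers are standing on the lid's front face, not behind it: the wrist view shows the tips at about (597,185), in front of the grey strip. The TCP reading disagrees with the images by about 35 mm in z, so I'll check the tip with the wrist depth image.

```bash
cat >> h.py <<'E'
def wcloud(c):
    d=c["range_z"];h,w=d.shape;f=h/2/np.tan(np.radians(c["vfov"]/2))
    u,v=np.meshgrid(np.arange(w)-c["cx"],np.arange(h)-c["cy"]);r=np.hypot(u,v)+1e-9;t=np.tan(np.minimum(r/f,1.5))
    P=np.stack([u/r*t*d,v/r*t*d,d],-1)
    W=P@R.from_quat(c["orientation"]).as_matrix().T+np.array(c["origin"]); W[d==0]=np.nan
    return W
E
python3 -c "
from h import *
w=read_camera('wrist');np.save('w1',w,allow_pickle=True);W=to_case(wcloud(w).reshape(-1,3)).reshape(480,640,3)
print(w['vfov'],to_case(w['origin']),R.from_quat(w['orientation']).as_matrix()[:,2])
for u in (306,322):
  for v in range(280,400,6): print((u,v),W[v,u].round(0).tolist(),w['frame'][v,u].tolist())
for p in [(100,515),(170,440)]: print(p)
shift(-25,-60,139)
# rim sanity
for u,v in((300,165),(400,165),(470,300),(250,310),(540,300),(390,70)): print((u,v),W[v,u].round(0))
"
```

```text
65.70646984690485 [-90.48286909 -58.99005278 330.84267521] [ 0.28882486  0.01899376 -0.95719352]
(306, 280) [24.0, -62.0, 65.0] [236, 242, 243]
(306, 286) [27.0, -62.0, 69.0] [254, 255, 255]
(306, 292) [-27.0, -60.0, 195.0] [130, 129, 127]
(306, 298) [-27.0, -60.0, 202.0] [128, 128, 125]
(306, 304) [-27.0, -60.0, 206.0] [113, 113, 111]
(306, 310) [-26.0, -60.0, 210.0] [112, 112, 109]
(306, 316) [-27.0, -60.0, 215.0] [101, 101, 99]
(306, 322) [-27.0, -60.0, 220.0] [96, 96, 93]
(306, 328) [-27.0, -60.0, 223.0] [89, 89, 87]
(306, 334) [-25.0, -60.0, 225.0] [113, 113, 110]
(306, 340) [-23.0, -60.0, 226.0] [109, 107, 104]
(306, 346) [-21.0, -60.0, 226.0] [79, 77, 75]
(306, 352) [-18.0, -60.0, 225.0] [76, 75, 74]
(306, 358) [-16.0, -60.0, 226.0] [76, 75, 74]
(306, 364) [-13.0, -60.0, 225.0] [75, 74, 73]
(306, 370) [-11.0, -60.0, 226.0] [50, 49, 48]
(306, 376) [-8.0, -60.0, 225.0] [61, 60, 59]
(306, 382) [-5.0, -60.0, 225.0] [47, 46, 45]
(306, 388) [188.0, -63.0, -1.0] [24, 24, 23]
(306, 394) [197.0, -63.0, -1.0] [19, 19, 19]
(322, 280) [34.0, -48.0, 42.0] [65, 66, 66]
(322, 286) [39.0, -48
[... 461 characters left out ...]
(322, 346) [-28.0, -55.0, 236.0] [70, 69, 65]
(322, 352) [-28.0, -55.0, 240.0] [69, 67, 64]
(322, 358) [-27.0, -55.0, 241.0] [69, 67, 63]
(322, 364) [-27.0, -55.0, 245.0] [66, 65, 61]
(322, 370) [-27.0, -56.0, 248.0] [57, 55, 52]
(322, 376) [-27.0, -56.0, 250.0] [46, 45, 42]
(322, 382) [-24.0, -55.0, 248.0] [45, 44, 41]
(322, 388) [-12.0, -55.0, 237.0] [60, 57, 55]
(322, 394) [-9.0, -55.0, 237.0] [67, 63, 60]
(100, 515)
(170, 440)
tcp case [-16.7 -57.8 156.7] shift [ 8.2 -2.2 17.8] yaw 0.06 t 3.25 F [-9.6  1.2 10.1] op 0.001
(300, 165) [-65. -66.  70.]
(400, 165) [-66.   5.  72.]
(470, 300) [-24.   8. 201.]
(250, 310) [-12. -86. 184.]
(540, 300) [-13.  58. 184.]
(390, 70) [-130.   -9.   96.]
```

```bash
python3 -m crank '[[[0,0,-30],0,255],[[0,0,-60],0,255],[[-30,0,-75],0,255],[[-60,0,-75],0,255],[[-60,0,-75],0,255]]'; python3 -c "
from h import *
w=read_camera('wrist');W=to_case(wcloud(w).reshape(-1,3)).reshape(480,640,3)
cv2.imwrite('pics/w2.png',w['frame'])
for u in (306,322):
  for v in range(270,350,6): print((u,v),W[v,u].round(0).tolist())
shift(44,-60,192)
"
```

```text
time: 3.75
eef_pos: [0.673, -0.0564, 0.23]
tcp_rot: [-0.033, 0.999, -0.0, 0.001]
contact_force: [-0.8, 0.7, -0.8]
opening: -0.001
finger_force: 0.0
(306, 270) [138.0, -64.0, -1.0]
(306, 276) [146.0, -64.0, -0.0]
(306, 282) [154.0, -64.0, -2.0]
(306, 288) [163.0, -64.0, -3.0]
(306, 294) [38.0, -61.0, 270.0]
(306, 300) [38.0, -61.0, 276.0]
(306, 306) [38.0, -61.0, 280.0]
(306, 312) [38.0, -61.0, 285.0]
(306, 318) [38.0, -61.0, 290.0]
(306, 324) [38.0, -60.0, 294.0]
(306, 330) [38.0, -60.0, 297.0]
(306, 336) [40.0, -60.0, 298.0]
(306, 342) [42.0, -60.0, 299.0]
(306, 348) [45.0, -60.0, 299.0]
(322, 270) [139.0, -45.0, -1.0]
(322, 276) [146.0, -45.0, -0.0]
(322, 282) [154.0, -45.0, -1.0]
(322, 288) [162.0, -45.0, -1.0]
(322, 294) [38.0, -54.0, 270.0]
(322, 300) [38.0, -55.0, 275.0]
(322, 306) [38.0, -55.0, 280.0]
(322, 312) [38.0, -55.0, 285.0]
(322, 318) [38.0, -55.0, 289.0]
(322, 324) [38.0, -55.0, 293.0]
(322, 330) [37.0, -55.0, 299.0]
(322, 336) [36.0, -55.0, 304.0]
(322, 342) [37.0, -55.0, 307.0]
(322, 348) [37.0, -56.0, 310.0]
tcp case [ 46.6 -57.9 229.1] shift [ 2.6 -2.1 37.1] yaw 0.05 t 3.8 F [ 0.6  0.2 -0.6] op -0.002
```

View pics/w2.png

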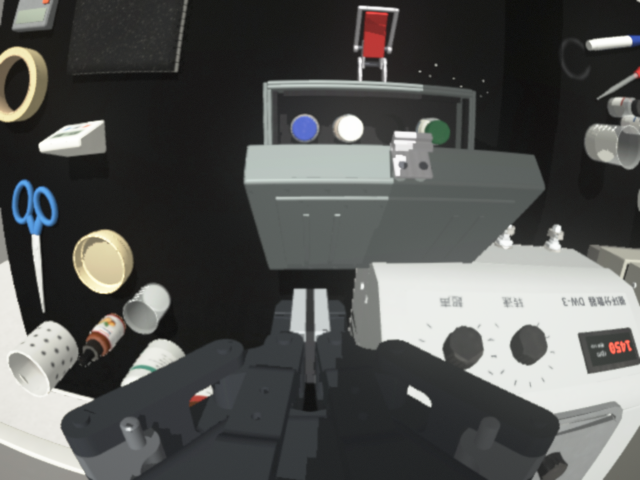

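```bash
python3 -m crank '[[[0,0,40],0,255],[[2,0,70],0,255],[[10,0,76],0,255],[[20,0,79],0,255],[[28,0,84],0,255],[[36,0,90],0,255],[[43,0,96],0,255],[[50,0,102],0,255],[[56,0,108],0,255],[[60,0,112],0,255]]'; python3 -c "
from h import *
shift(-25,-60,139-37);w=read_camera('wrist');W=to_case(wcloud(w).reshape(-1,3)).reshape(480,640,3)
for p in [(150,390),(236,350),(100,430),(260,440),(310,460)]: print(p,W[p[1],p[0]].round())
m=(abs(W[...,1]-30)<15)&(W[...,2]>90)&(W[...,2]<215)&(abs(W[...,0])<75);q=W[m];i=q[:,0].argmin();print(q[i].round(),q[q[:,2].argmax()].round())
"
```

```text
time: 4.8
eef_pos: [0.6099, -0.0603, 0.1167]
tcp_rot: [-0.033, 0.999, 0.0, -0.001]
contact_force: [1.1, -0.5, 0.9]
opening: 0.001
finger_force: 0.2
tcp case [-15.  -57.9 116.7] shift [10.  -2.1 14.7] yaw 0.01 t 4.8 F [ 1.1 -0.5  0.9] op 0.001
(150, 390) [ -27. -100.  221.]
(236, 350) [-26. -81. 198.]
(100, 430) [ -26. -108.  237.]
(260, 440) [-34. -69. 241.]
(310, 460) [-25. -59. 238.]
[-53.  26. 133.] [-41.  41. 158.]
```

```bash
python3 -m crank '[[[5,0,8],0,255],[[11,0,15],0,255],[[15,0,24],0,255],[[20,0,33],0,255],[[22,0,39],0,255],[[24,0,44],0,255],[[24,0,44],0,255]]'; python3 -c "
from h import *
shift(-39,-60,107-37);w=read_camera('wrist');W=to_case(wcloud(w).reshape(-1,3)).reshape(480,640,3)
m=(abs(W[...,1]-45)<25)&(abs(W[...,0]+35)<20)&(W[...,2]>90);q=W[m]
print(np.median(q,0),np.polyfit(q[:,0],q[:,2],1))
"
```

```text
time: 5.55
eef_pos: [0.5867, -0.0618, 0.0733]
tcp_rot: [-0.033, 0.999, 0.0, -0.0]
contact_force: [-0.4, -0.0, -0.1]
opening: -0.002
finger_force: 0.0
tcp case [-38.2 -58.   73.3] shift [ 0.8 -2.   3.3] yaw 0.02 t 5.55 F [-0.4 -0.  -0.1] op -0.002
[-36.76527363  42.68954192 105.32687783] [2.10316895e-02 1.05988898e+02]
```

```bash
for i in 1 ; do python3 -m crank '[[[0,0,2],0,255],[[0,0,2],0,255]]' | grep -E "force|pos"; done; python3 -m crank '[[[0,0,1],0,255],[[0,0,2],0,255],[[0,0,2],0,255]]' | grep -E "force|pos"
```

```text
eef_pos: [0.5875, -0.062, 0.0726]
contact_force: [-1.2, 0.4, 4.0]
finger_force: 1.7
eef_pos: [0.5875, -0.0621, 0.0723]
contact_force: [-5.2, 0.9, 10.4]
finger_force: 5.4
```

```bash
python3 -m crank '[[[0,0,-40],0,105],[[20,12,-70],0,105],[[94,58,-75],0,105],[[94,58,-75],0,105],[[94,58,-75],0,105],[[94,58,-75],0,105]]' 20; python3 -c "
from h import *
shift(-132,0,70)
w=read_camera('wrist');np.save('w3',w,allow_pickle=True);cv2.imwrite('pics/w3.png',w['frame'][60:460,60:580])
c=read_camera('top');np.save('t3',c,allow_pickle=True)
"
```

```text
time: 6.7
eef_pos: [0.4893, -0.01, 0.1449]
tcp_rot: [-0.033, 0.999, -0.0, 0.001]
contact_force: [0.6, -1.0, 0.6]
opening: 0.589
finger_force: 0.0
tcp case [-132.     0.2  144.9] shift [ 0.1 -0.1 74.9] yaw 0.07 t 6.7 F [ 0.6 -1.   0.6] op 0.589
```

View pics/w3.png

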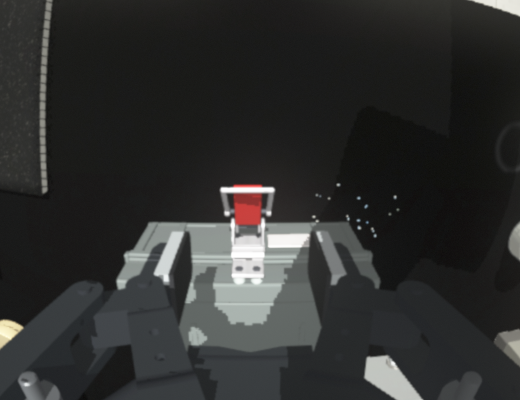

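The lid is shut. The bar is at full px (282–334, 249), the red lever hangs from it, the hook is at about (308,320), and the open fingers are well to either side.

```bash
python3 -c "
from h import *
w=np.load('w3.npy',allow_pickle=True).item();W=to_case(wcloud(w).reshape(-1,3)).reshape(480,640,3)
for v in (247,249,251): print('bar',v,[W[v,u].round(0).tolist() for u in range(280,340,8)])
print('hook col308');
for v in range(270,350,2): print(v,W[v,304].round(1).tolist(),W[v,312].round(1).tolist(),w['frame'][v,304].tolist())
print('tips',[(u,v,W[v,u].round(0).tolist()) for u,v in((230,300),(238,298),(242,296),(378,300),(384,300),(390,302))])
c=np.load('t3.npy',allow_pickle=True).item();T=to_case(cloud(c).reshape(-1,3))
q=T[(abs(T[:,1])<11)&(T[:,0]<-65)&(T[:,0]>-145)&(T[:,2]>40)&(T[:,2]<115)];q=q[np.argsort(q[:,0])];print(q.round(0).tolist()[::2])
"
```

```text
bar 247 [[-99.0, -28.0, -2.0], [-99.0, -21.0, -2.0], [-129.0, -10.0, 86.0], [-129.0, -5.0, 86.0], [-129.0, 1.0, 88.0], [-129.0, 6.0, 86.0], [-99.0, 16.0, -2.0], [-99.0, 23.0, -1.0]]
bar 249 [[-130.0, -20.0, 94.0], [-131.0, -15.0, 97.0], [-131.0, -10.0, 96.0], [-131.0, -5.0, 97.0], [-131.0, 0.0, 97.0], [-131.0, 5.0, 97.0], [-131.0, 11.0, 97.0], [-98.0, 23.0, -1.0]]
bar 251 [[-129.0, -20.0, 96.0], [-130.0, -15.0, 97.0], [-130.0, -10.0, 97.0], [-130.0, -5.0, 97.0], [-130.0, 0.0, 96.0], [-130.0, 6.0, 96.0], [-130.0, 11.0, 97.0], [-95.0, 23.0, -2.0]]
hook col308
270 [-107.0, -5.0, 73.1] [-106.7, 0.7, 72.3] [62, 65, 201]
272 [-104.9, -5.1, 71.7] [-104.7, 0.7, 71.2] [62, 65, 201]
274 [-102.7, -5.1, 70.1] [-102.4, 0.7, 69.5] [63, 66, 201]
276 [-101.4, -5.1, 70.8] [-101.0, 0.7, 69.8] [63, 66, 200]
278 [-99.1, -5.1, 69.1] [-98.4, 0.7, 67.6] [62, 66, 200]
280 [-96.8, -5.2, 67.5] [-97.1, 0.7, 68.2] [62, 65, 200]
282 [-94.2, -5.2, 65.4] [-94.8, 0.7, 66.6] [63, 66, 200]
284 [-92.7, -5.2, 65.6] [-92.7, 0.8, 65.6] [68, 69, 159]
286 [-87.7, -5.3, 58.3] [-88.0, 0.8, 58.9] [99, 96, 98]
288 [-85.9, -5.3
[... 1348 characters left out ...]
4, -4.7, 104.9] [-72.9, 0.7, 104.0] [252, 252, 253]
336 [-72.7, -4.7, 106.4] [-73.0, 0.6, 106.8] [250, 250, 250]
338 [-67.3, -4.8, 100.4] [-68.4, 0.7, 102.1] [201, 205, 200]
340 [-65.4, -4.8, 100.2] [-66.5, 0.7, 101.7] [205, 211, 202]
342 [-64.5, -4.8, 101.3] [-64.9, 0.7, 101.9] [183, 187, 179]
344 [-64.9, -4.8, 104.4] [-64.3, 0.7, 103.4] [189, 194, 185]
346 [-63.7, -4.8, 105.1] [-63.4, 0.7, 104.6] [189, 194, 184]
348 [-61.2, -4.8, 103.8] [-61.9, 0.7, 104.8] [177, 182, 172]
tips [(230, 300, [-142.0, -32.0, 190.0]), (238, 298, [-142.0, -29.0, 188.0]), (242, 296, [-142.0, -28.0, 188.0]), (378, 300, [-143.0, 25.0, 192.0]), (384, 300, [-142.0, 28.0, 190.0]), (390, 302, [-142.0, 30.0, 192.0])]
[]
```

```bash
cat >> h.py <<'E'
A=np.array([-92.,57.])
def fromgrip(g,s=28.5):
    r=np.array(g)-A;d=np.hypot(*r);al=np.arctan2(r[1],r[0])+np.arccos((225+d*d-s*s)/(30*d));pin=A+15*np.array([np.cos(al),np.sin(al)])
    u=(g-pin)/s;return pin+44.5*u,1.57+np.pi-al
def frombar(b,s=28.5):
    r=np.array(b)-A;d=np.hypot(*r);al=np.arctan2(r[1],r[0])+np.arccos((225+d*d-44.5**2)/(30*d));pin=A+15*np.array([np.cos(al),np.sin(al)])
    return pin+s*(np.array(b)-pin)/44.5,1.57+np.pi-al
E
python3 -c "
from h import *
for b in [(-133,97),(-131,100),(-125,103),(-115,105),(-105,105),(-95,103),(-88,101),(-84,100),(-80,99),(-78,99),(-78,96),(-79,93),(-79,89)]:
  g,t=frombar(b);print(b,'grip',g.round(1),'tcp',(g-[0,58]).round(1),'th',round(t,2))
shift(-123,-2,27)"
```

```text
(-133, 97) grip [-123.4   84.2] tcp [-123.4   26.2] th 1.86
(-131, 100) grip [-121.8   86.9] tcp [-121.8   28.9] th 2.02
(-125, 103) grip [-118.1   88.6] tcp [-118.1   30.6] th 1.97
(-115, 105) grip [-111.9   89.3] tcp [-111.9   31.3] th 1.86
(-105, 105) grip [-105.6   89. ] tcp [-105.6   31. ] th 1.81
(-95, 103) grip [-99.2  87.6] tcp [-99.2  29.6] th 1.78
(-88, 101) grip [-94.7  86.5] tcp [-94.7  28.5] th 1.81
(-84, 100) grip [-92.   86.2] tcp [-92.   28.2] th 1.87
(-80, 99) grip [-89.3  86. ] tcp [-89.3  28. ] th 1.97
(-78, 99) grip [-87.8  86.4] tcp [-87.8  28.4] th 2.05
(-78, 96) grip [-88.2  83.6] tcp [-88.2  25.6] th 1.88
(-79, 93) grip [-89.   80.5] tcp [-89.   22.5] th 1.66
(-79, 89) grip [-89.   76.5] tcp [-89.   18.5] th 1.38
tcp case [-130.9   -0.6  145.1] shift [ -7.8  -1.4 118.1] yaw 0.01 t 6.8 F [-0.2 -0.9  0.6] op 0.592
```

```bash
python3 -m crank '[[[-8,-1.5,45],0,105],[[-8,-1.5,85],0,105],[[-8,-1.5,110],0,105],[[-8,-1.5,118],0,105],[[-8,-1.5,118],0,130],[[-8,-1.5,118],0,140]]' 20; python3 -c "
from h import *
shift(-123,-2,27)
w=read_camera('wrist');np.save('w4',w,allow_pickle=True);cv2.imwrite('pics/w4.png',w['frame'][160:400,160:480])
W=to_case(wcloud(w).reshape(-1,3)).reshape(480,640,3);I=w['frame']
q=W[(W[...,2]>90)&(W[...,2]<102)&(W[...,0]<-115)&(W[...,0]>-145)&(abs(W[...,1])<25)];print(len(q),q.min(0),q.max(0),np.median(q,0))
"
```

```text
time: 7.4
eef_pos: [0.4991, -0.0117, 0.028]
tcp_rot: [-0.033, 0.999, -0.0, 0.001]
contact_force: [-0.3, 0.7, 0.4]
opening: 0.452
finger_force: 0.0
tcp case [-122.3   -2.2   28. ] shift [0.7 0.2 1. ] yaw 0.0 t 7.4 F [-0.3  0.7  0.4] op 0.452
2458 [-134.55831122  -24.99630542   90.01872447] [-115.01847026   24.96650748  101.93221991] [-130.21983359    0.85977166   96.29109044]
```

View pics/w4.png

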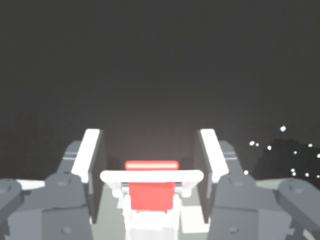

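The fingers flank the loop: the bar runs across crop px (100–203,175), with the finger inner faces at about 95 and 206. It is centred, so I'll pinch.

```bash
python3 -m crank '[[[0,0,0],0,150],[[0,0,0],0,160],[[0,0,0],0,170],[[0,0,0],0,180],[[0,0,0],0,200],[[0,0,0],0,200]]' 20; python3 -c "
from h import *
shift(-121.8,-2,29)"
```

```text
time: 8.05
eef_pos: [0.4984, -0.0112, 0.0272]
tcp_rot: [-0.033, 0.999, -0.0, 0.001]
contact_force: [2.6, 1.5, 1.6]
opening: 0.396
finger_force: 19.7
tcp case [-123.    -1.7   27.2] shift [-1.2 -0.3 -1.8] yaw 0.01 t 8.05 F [2.6 1.5 1.6] op 0.396
```

```bash
python3 -m crank '[[[-2,0,-2],0,200],[[-4.5,0,-3],0,200],[[-7.5,0,-3.5],0,200],[[-10.5,0,-4],0,200],[[-14,0,-4],0,200],[[-17,0,-3.5],0,200],[[-17,0,-3.5],0,200]]'; cat >> h.py <<'E'
def look(xlo,xhi,zlo=85,zhi=115):
    w=read_camera('wrist');W=to_case(wcloud(w).reshape(-1,3)).reshape(480,640,3)
    for y in(-14,-9,-4,1,6):
        q=W[(abs(W[...,1]-y)<2)&(W[...,0]>xlo)&(W[...,0]<xhi)&(W[...,2]>zlo)&(W[...,2]<zhi)]
        if len(q): i=q[:,2].argmax();print(y,len(q),'zmax',q[i].round(1),'xmin',q[q[:,0].argmin()].round(1),'med',np.median(q,0).round(1))
    return w,W
E
python3 -c "
from h import *
shift(-99,-2,29.6);look(-130,-90)"
```

```text
time: 8.75
eef_pos: [0.5076, -0.0103, 0.0276]
tcp_rot: [-0.034, 0.999, 0.0, -0.009]
contact_force: [-11.6, -3.1, 3.0]
opening: 0.397
finger_force: 23.8
tcp case [-113.8   -1.4   27.6] shift [-14.7  -0.7  -2.2] yaw 0.12 t 8.75 F [-11.6  -3.1   3. ] op 0.397
-14 126 zmax [-124.2  -12.   100.1] xmin [-125.3  -13.    99.4] med [-123.6  -13.9   98.1]
-9 135 zmax [-124.1   -9.5   99.8] xmin [-125.5   -7.3   99. ] med [-123.7   -9.    98. ]
-4 131 zmax [-123.3   -4.1   99.6] xmin [-125.3   -4.7   98.5] med [-123.6   -4.1   98.1]
1 134 zmax [-123.8    2.    99.9] xmin [-125.1    0.7   98.8] med [-123.7    1.1   98. ]
6 133 zmax [-123.2    4.6   99.5] xmin [-125.3    6.2   98.6] med [-123.6    5.9   98.1]
```

```bash
cat >> h.py <<'E'
def lever(w,W):
    I=w['frame'].astype(int);m=(I[...,2]>120)&(I[...,1]<100)&(I[...,0]<100)&(abs(W[...,1]+3)<9)&(W[...,2]>5)&(W[...,2]<130)
    q=W[m][:,[0,2]];
    if len(q)<10: print('no red');return
    vx,vz,x0,z0=cv2.fitLine(q.astype(np.float32),cv2.DIST_L2,0,.01,.01).ravel();
    if vx>0: vx,vz=-vx,-vz
    print('red',len(q),'x',q[:,0].min().round(1),q[:,0].max().round(1),'z',q[:,1].min().round(1),q[:,1].max().round(1),'theta',round(np.pi/2+np.arctan2(vz,-vx),2))
E
python3 -c "
from h import *
w=np.load('w3.npy',allow_pickle=True).item();lever(w,to_case(wcloud(w).reshape(-1,3)).reshape(480,640,3))
w,W=look(-130,-90);lever(w,W);shift(-99,-2,29.6)
np.save('w5',w,allow_pickle=True)
I=w['frame']
m=(I.min(2)>150)&(W[...,2]>60)&(W[...,2]<105)&(W[...,0]>-130)&(W[...,0]<-85)
for y0 in (-22,-19,10,13,16):
  q=W[m&(abs(W[...,1]-y0)<1.5)];q=q[np.argsort(q[:,0])];print(y0,len(q),q[::max(1,len(q)//8)].round(0).tolist())
"
```

```text
red 772 x -122.5 -92.2 z 64.5 82.5 theta 2.05
-14 124 zmax [-123.3  -12.4   99.7] xmin [-124.9  -14.2   97.3] med [-123.7  -13.9   98. ]
-9 137 zmax [-124.1   -8.5   99.7] xmin [-125.    -7.6   98. ] med [-123.8   -9.    98.2]
-4 131 zmax [-123.3   -2.1   99.6] xmin [-125.    -4.1   97.2] med [-123.6   -3.8   98. ]
1 134 zmax [-1.236e+02  1.000e-01  9.990e+01] xmin [-1.253e+02  1.000e-01  9.780e+01] med [-123.7    1.1   98.2]
6 131 zmax [-123.3    5.5   99.6] xmin [-125.2    7.2   97.7] med [-123.7    5.9   98. ]
red 17 x -135.3 -126.1 z 73.2 76.5 theta 1.88
tcp case [-113.7   -1.4   27.6] shift [-14.7  -0.7  -2.3] yaw 0.11 t 8.85 F [-10.   -4.    3.5] op 0.399
-22 446 [[-124.0, -22.0, 102.0], [-123.0, -23.0, 74.0], [-123.0, -22.0, 86.0], [-123.0, -21.0, 77.0], [-123.0, -22.0, 77.0], [-123.0, -23.0, 95.0], [-123.0, -23.0, 79.0], [-121.0, -21.0, 97.0], [-102.0, -21.0, 97.0]]
-19 134 [[-125.0, -18.0, 97.0], [-124.0, -20.0, 97.0], [-124.0, -20.0, 97.0], [-123.0, -20.0, 96.0], [-123.0, -20.0, 96.0], [-122.0, -18.0, 91.0], [-121.0, -19.0, 89.0], [-114.0, -18.0, 76.0], [-106.0, -19.0, 62.0]]
10 142 [[-125.0, 11.0, 99.0], [-124.0, 11.0, 97.0], [-124.0, 11.0, 96.0], [-124.0, 11.0, 97.0], [-123.0, 9.0, 99.0], [-110.0, 11.0, 70.0], [-90.0, 10.0, 62.0], [-88.0, 10.0, 61.0], [-86.0, 10.0, 62.0]]
13 169 [[-125.0, 12.0, 98.0], [-124.0, 12.0, 97.0], [-124.0, 13.0, 99.0], [-123.0, 12.0, 98.0], [-121.0, 12.0, 89.0], [-114.0, 13.0, 77.0], [-107.0, 12.0, 64.0], [-102.0, 14.0, 68.0], [-100.0, 14.0, 93.0]]
16 385 [[-124.0, 16.0, 105.0], [-124.0, 17.0, 66.0], [-123.0, 16.0, 92.0], [-123.0, 16.0, 72.0], [-123.0, 16.0, 88.0], [-123.0, 16.0, 97.0], [-122.0, 16.0, 97.0], [-120.0, 15.0, 97.0], [-101.0, 16.0, 97.0]]
```

```bash
python3 -m crank '[[[0,0,-3],0,200],[[-3,0,-6],0,200],[[-6,0,-8],0,200],[[-9,0,-9],0,200],[[-12,0,-9],0,200],[[-12,0,-9],0,200]]'; python3 -c "
from h import *
shift(-99,-2,29.6);w,W=look(-125,-85,90,120);lever(w,W)"
```

```text
time: 9.45
eef_pos: [0.5201, -0.0094, 0.036]
tcp_rot: [-0.034, 0.999, 0.0, -0.008]
contact_force: [-9.1, -2.3, -0.3]
opening: 0.398
finger_force: 21.4
tcp case [-101.2   -1.3   36. ] shift [-2.3 -0.7  6.3] yaw 0.11 t 9.45 F [-9.1 -2.3 -0.3] op 0.398
-14 132 zmax [-112.   -13.4  109.9] xmin [-119.4  -12.    94.8] med [-112.   -13.9  108.3]
-9 262 zmax [-111.5  -10.   110.1] xmin [-121.6  -10.8   96.4] med [-113.2   -9.1  107.1]
-4 266 zmax [-112.3   -4.9  109.6] xmin [-121.6   -2.4   96.2] med [-113.2   -4.   107.3]
1 240 zmax [-113.3    0.7  110. ] xmin [-121.5    2.6   96.8] med [-113.3    1.   106.9]
6 200 zmax [-111.7    7.   110. ] xmin [-121.4    4.    95.9] med [-112.9    5.6  107.5]
red 179 x -120.8 -110.1 z 84.3 94.5 theta 2.52
```

```bash
python3 -m crank '[[[-3,0,0],0,200],[[-6,0,1],0,200],[[-9,0,2],0,200],[[-11,0,3],0,200],[[-11,0,3],0,200]]'; python3 -c "
from h import *
shift(-99,-2,29.6);w,W=look(-125,-85,90,120);lever(w,W)"
```

```text
time: 10.0
eef_pos: [0.5356, -0.0084, 0.035]
tcp_rot: [-0.033, 0.999, 0.0, -0.002]
contact_force: [-1.9, 0.2, -2.2]
opening: 0.248
finger_force: 20.3
tcp case [-85.6  -1.3  35. ] shift [13.3 -0.7  5.5] yaw 0.05 t 10.0 F [-1.9  0.2 -2.2] op 0.248
-14 685 zmax [-96.9 -14.3 119.9] xmin [-120.8  -12.1   95.4] med [-95.  -14.5 105.1]
-9 322 zmax [-105.6  -10.8  111.1] xmin [-121.7   -8.2   96. ] med [-105.7   -9.1  107.3]
-4 318 zmax [-103.5   -4.2  111. ] xmin [-121.5   -5.9   95.4] med [-115.5   -3.9   96.6]
1 297 zmax [-104.9    1.8  111.1] xmin [-121.5    1.4   96.5] med [-115.5    0.9   97. ]
6 269 zmax [-103.8    7.9  111.1] xmin [-121.5    5.7   95.4] med [-105.2    5.7  107.8]
red 1241 x -120.7 -97.1 z 72.3 96.8 theta 2.39
```

```bash
python3 -m crank '[[[0,0,0],0,105],[[0,0,0],0,105],[[0,0,0],0,105],[[0,0,-30],0,105],[[0,0,-60],0,105],[[10,0,-70],0,105],[[20,0,-75],0,105],[[20,0,-75],0,105]]'; python3 -c "
from h import *
shift(-106,-2,35);w,W=look(-125,-85,90,120);lever(w,W)
I=w['frame'];cv2.imwrite('pics/w6.png',I[160:400,160:480])
m=(I.min(2)>150)&(W[...,2]>60)&(W[...,2]<112)&(W[...,0]>-125)&(W[...,0]<-90)
for y0 in (-19,13):
  q=W[m&(abs(W[...,1]-y0)<2)];q=q[np.argsort(q[:,2])];print(y0,len(q),q[::max(1,len(q)//10)].round(0).tolist())
"
```

```text
time: 10.85
eef_pos: [0.5168, -0.0098, 0.1117]
tcp_rot: [-0.033, 0.999, -0.0, 0.0]
contact_force: [-0.5, 0.8, -0.4]
opening: 0.589
finger_force: 0.0
tcp case [-104.5   -1.4  111.7] shift [ 1.5 -0.5 76.7] yaw 0.02 t 10.85 F [-0.5  0.8 -0.4] op 0.589
-14 56 zmax [-103.5  -14.2  110.9] xmin [-106.   -15.2  110.1] med [-104.1  -14.   109.5]
-9 120 zmax [-104.2   -9.1  111.2] xmin [-121.6   -8.4   94.7] med [-115.7   -8.9   96.4]
-4 114 zmax [-104.3   -5.   111.4] xmin [-121.8   -3.5   95.5] med [-115.8   -4.1   96.2]
1 125 zmax [-104.3    2.6  111.4] xmin [-121.9    0.7   95.6] med [-116.8    0.9   95.9]
6 91 zmax [-104.7    4.2  110.9] xmin [-121.9    5.6   95.5] med [-105.2    5.6  109. ]
red 980 x -121.9 -85.9 z 57.1 97.4 theta 2.34
-19 143 [[-102.0, -20.0, 62.0], [-103.0, -18.0, 66.0], [-102.0, -18.0, 70.0], [-103.0, -18.0, 79.0], [-104.0, -19.0, 84.0], [-103.0, -19.0, 91.0], [-104.0, -18.0, 97.0], [-105.0, -18.0, 101.0], [-105.0, -19.0, 108.0], [-103.0, -18.0, 110.0], [-103.0, -19.0, 110.0]]
13 187 [[-104.0, 13.0, 64.0], [-102.0, 11.0, 67.0], [-102.0, 13.0, 70.0], [-103.0, 12.0, 78.0], [-103.0, 13.0, 84.0], [-104.0, 14.0, 90.0], [-104.0, 12.0, 96.0], [-103.0, 12.0, 100.0], [-105.0, 14.0, 107.0], [-104.0, 14.0, 109.0], [-103.0, 14.0, 110.0]]
```

View pics/w6.png

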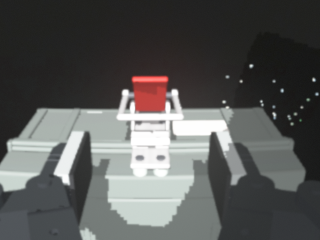

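Loop intact and upright: bar at crop px (117–183,117), hook at (152,160). Re-pinching about 14 mm below the bar.

```bash
python3 -m crank '[[[0.5,-0.5,45],0,120],[[0.5,-0.5,68],0,130],[[0.5,-0.5,74],0,140],[[0.5,-0.5,74],0,150],[[0.5,-0.5,74],0,160],[[0.5,-0.5,74],0,170],[[0.5,-0.5,74],0,200],[[0.5,-0.5,74],0,200]]' 20; python3 -c "
from h import *
shift(-87.4,-2,34.5);w,W=look(-125,-85,90,120);lever(w,W)"
```

```text
time: 11.7
eef_pos: [0.516, -0.01, 0.0363]
tcp_rot: [-0.033, 0.999, 0.0, -0.001]
contact_force: [1.6, 0.8, -14.3]
opening: 0.396
finger_force: 21.3
tcp case [-105.3   -1.6   36.3] shift [-17.9  -0.4   1.8] yaw 0.02 t 11.7 F [  1.6   0.8 -14.3] op 0.396
-14 122 zmax [-103.9  -15.8  111.6] xmin [-119.8  -12.    95. ] med [-104.4  -14.   109.5]
-9 227 zmax [-105.2   -9.1  111.5] xmin [-121.   -10.5   95.9] med [-105.6   -9.   108.1]
-4 219 zmax [-104.1   -3.3  111. ] xmin [-121.1   -3.    96. ] med [-105.3   -4.   108.1]
1 234 zmax [-104.6   -1.   111.1] xmin [-121.1    0.8   95.8] med [-105.9    1.   107.2]
6 190 zmax [-104.8    4.6  110.9] xmin [-121.1    5.9   96.8] med [-105.3    5.6  108.9]
red 59 x -117.8 -110.0 z 83.7 95.6 theta 2.58
```

```bash
python3 -m crank '[[[0,0,3],0,200],[[-3,0,3],0,200],[[-6,0,3.5],0,200],[[-9,0,4],0,200],[[-12,0,5],0,200],[[-12,0,5],0,200]]'; python3 -c "
from h import *
shift(-87.4,-2,34.5);w,W=look(-125,-79,96,120);lever(w,W)"
```

```text
time: 12.35
eef_pos: [0.527, -0.0092, 0.0341]
tcp_rot: [-0.033, 0.999, 0.001, -0.004]
contact_force: [-9.1, 2.8, 4.7]
opening: 0.394
finger_force: 23.9
tcp case [-94.3  -1.5  34.1] shift [-6.8 -0.5 -0.4] yaw 0.06 t 12.35 F [-9.1  2.8  4.7] op 0.394
-14 122 zmax [-94.  -13.9 110.8] xmin [-119.4  -12.1   96.3] med [-93.1 -13.9 109.2]
-9 171 zmax [-93.2 -10.4 110.8] xmin [-121.7   -8.8   96.5] med [-93.7  -8.9 108.8]
-4 164 zmax [-93.8  -4.8 110.9] xmin [-121.2   -3.3   96.3] med [-93.6  -3.9 108.8]
1 181 zmax [-94.   -0.7 111.1] xmin [-121.4   -0.7   96.7] med [-93.7   1.  108.7]
6 143 zmax [-93.2   4.5 110.7] xmin [-120.9    4.9   96.3] med [-93.5   5.9 109.1]
red 421 x -118.7 -108.2 z 82.4 97.1 theta 2.53
```

```bash
python3 -m crank '[[[2,0,-1],0,130],[[2,0,-1],0,120],[[5,0,-5],0,120],[[7,0,-10],0,120],[[7,0,-10],0,140],[[7,0,-10],0,160],[[7,0,-10],0,200],[[7,0,-10],0,200],[[7,0,-10],0,200]]' 20; python3 -c "
from h import *
shift(-87.4,-2,34.5);w,W=look(-125,-79,96,120);lever(w,W)"
```

```text
time: 13.3
eef_pos: [0.5218, -0.0096, 0.0422]
tcp_rot: [-0.033, 0.999, 0.0, -0.0]
contact_force: [-0.5, 3.4, 1.9]
opening: 0.392
finger_force: 19.9
tcp case [-99.5  -1.6  42.2] shift [-12.1  -0.4   7.7] yaw 0.02 t 13.3 F [-0.5  3.4  1.9] op 0.392
-14 98 zmax [-94.5 -13.9 109.1] xmin [-95.2 -15.1 107.6] med [-93.5 -14.1 107.6]
-9 110 zmax [-93.7  -8.  109. ] xmin [-95.1  -8.  107.4] med [-93.7  -9.1 107.5]
-4 110 zmax [-93.4  -5.1 109.2] xmin [-95.1  -5.2 106.7] med [-93.8  -4.1 107.6]
1 109 zmax [-94.7   1.2 109.2] xmin [-95.2  -0.5 108. ] med [-93.8   0.9 107.4]
6 110 zmax [-94.4   4.  109.4] xmin [-95.1   6.3 106.8] med [-93.8   5.9 107.5]
red 387 x -125.5 -111.1 z 79.4 93.3 theta 2.43
```

```bash
python3 -m crank '[[[-3,0,0],0,200],[[-6,0,0],0,200],[[-9,0,0.5],0,200],[[-12,0,1],0,200],[[-12,0,1],0,200]]'; python3 -c "
from h import *
shift(-87.4,-2,34.5);w,W=look(-125,-75,97,120);lever(w,W)"
```

```text
time: 13.85
eef_pos: [0.5307, -0.0089, 0.0393]
tcp_rot: [-0.033, 0.999, 0.001, -0.004]
contact_force: [-5.1, 1.9, 1.6]
opening: 0.398
finger_force: 20.6
tcp case [-90.6  -1.5  39.3] shift [-3.2 -0.5  4.8] yaw 0.06 t 13.85 F [-5.1  1.9  1.6] op 0.398
-14 99 zmax [-85.6 -14.8 106.5] xmin [-86.4 -13.1 105.6] med [-84.6 -14.  104.8]
-9 138 zmax [-83.8  -9.3 106.2] xmin [-86.   -9.6 104.4] med [-83.9  -9.  104.4]
-4 99 zmax [-84.4  -4.  106.5] xmin [-86.3  -4.3 105.4] med [-84.7  -4.  104.8]
1 114 zmax [-84.1   2.  106.1] xmin [-86.6   1.3 105.1] med [-84.3   1.3 104.6]
6 115 zmax [-84.5   6.6 106.6] xmin [-86.1   4.9 105.2] med [-84.3   5.7 104.7]
red 1447 x -125.8 -100.9 z 72.0 92.5 theta 2.28
```

```bash
python3 -m crank '[[[-2,0,1],0,200],[[-4,0,2],0,200],[[-5.5,0,4],0,200],[[-5.5,0,4],0,200]]'; python3 -c "
from h import *
shift(-87.4,-2,34.5);w,W=look(-100,-70,97,120);lever(w,W)"
```

```text
time: 14.3
eef_pos: [0.5369, -0.0085, 0.0359]
tcp_rot: [-0.033, 0.999, 0.001, -0.003]
contact_force: [-3.6, 3.8, 2.8]
opening: 0.396
finger_force: 20.6
tcp case [-84.3  -1.4  35.9] shift [ 3.  -0.6  1.4] yaw 0.06 t 14.3 F [-3.6  3.8  2.8] op 0.396
-14 171 zmax [-74.3 -12.7 106.3] xmin [-80.1 -14.2 101.4] med [-77.2 -13.2 101.7]
-9 308 zmax [-73.5  -9.9 106.9] xmin [-79.8 -10.  101.5] med [-74.1  -9.  102.2]
-4 305 zmax [-74.2  -3.2 107.1] xmin [-80.2  -3.2 102.6] med [-73.9  -4.  102.1]
1 309 zmax [-7.28e+01 -1.00e-01  1.07e+02] xmin [-80.3   2.4 102.1] med [-74.    1.  102.2]
6 316 zmax [-73.2   4.5 107.1] xmin [-79.9   5.2 101.7] med [-74.    6.  102.1]
red 2759 x -126.5 -91.4 z 64.9 92.4 theta 2.21
```

```bash
python3 -m crank '[[[-1,0,1],0,200],[[-1.5,0,2.5],0,200],[[-1.5,0,4],0,200],[[-1.5,0,5],0,200],[[-1.5,0,5],0,200]]'; python3 -c "
from h import *
shift(-87.4,-2,34.5);w,W=look(-100,-70,94,120);lever(w,W)"
```

```text
time: 14.85
eef_pos: [0.5385, -0.0084, 0.031]
tcp_rot: [-0.033, 0.999, 0.0, -0.003]
contact_force: [-3.5, 3.0, 2.8]
opening: 0.395
finger_force: 19.8
tcp case [-82.8  -1.5  31. ] shift [ 4.7 -0.5 -3.5] yaw 0.05 t 14.85 F [-3.5  3.   2.8] op 0.395
-14 196 zmax [-71.4 -12.1 106.4] xmin [-81.8 -12.5  94.8] med [-75.3 -13.   97.3]
-9 383 zmax [-73.8  -7.9 106.9] xmin [-81.9  -8.6  94.2] med [-74.3  -9.  100.8]
-4 377 zmax [-72.9  -5.2 106.9] xmin [-81.6  -5.   95. ] med [-73.9  -4.   99.8]
1 381 zmax [-73.3   0.5 106.8] xmin [-82.    2.1  94.2] med [-74.1   1.  100.3]
6 386 zmax [-73.6   7.6 106.8] xmin [-81.6   6.7  94.5] med [-74.1   6.  100.2]
red 3245 x -133.1 -95.8 z 64.2 82.9 theta 2.01
```

```bash
cat >> h.py <<'E'
def bar():
    w=read_camera('wrist');W=to_case(wcloud(w).reshape(-1,3)).reshape(480,640,3);I=w['frame']
    for y in(-17,9.5,11):
        q=W[(abs(W[...,1]-y)<1.2)&(W[...,0]>-95)&(W[...,0]<-71)&(W[...,2]>78)&(W[...,2]<104)&(I.min(2)>120)];q=q[np.argsort(-q[:,2])]
        print('bar y',y,len(q),q[::max(1,len(q)//9)].round(1)[:,[0,2]].tolist())
    lever(w,W);shift(-85,-2,30);return w,W
E
python3 -c "
from h import *
w,W=bar()
for v in range(300,345,2): print(v,W[v,306].round(1)[[0,2]],end=' ')"
```

```text
bar y -17 350 [[-78.3, 98.1], [-77.6, 96.4], [-79.3, 94.6], [-80.9, 92.3], [-82.0, 90.0], [-83.6, 87.6], [-84.9, 85.5], [-86.7, 83.3], [-87.9, 80.7], [-89.7, 78.4]]
bar y 9.5 90 [[-73.1, 103.4], [-75.8, 97.7], [-75.9, 97.2], [-78.1, 97.0], [-76.5, 96.8], [-76.0, 96.6], [-77.3, 95.9], [-73.4, 95.0], [-82.6, 91.4]]
bar y 11 230 [[-78.1, 97.8], [-75.7, 97.0], [-77.4, 96.2], [-79.2, 93.7], [-80.3, 91.4], [-82.2, 88.9], [-84.4, 86.7], [-85.2, 83.6], [-87.7, 81.1], [-89.7, 78.3]]
red 3234 x -133.0 -95.5 z 65.5 83.1 theta 2.01
tcp case [-82.8  -1.5  31. ] shift [ 2.2 -0.5  1. ] yaw 0.05 t 14.95 F [-3.4  2.5  3.3] op 0.394
300 [-64.8  20.1] 302 [-64.9  22.8] 304 [-67.6  30.5] 306 [-67.7  33.1] 308 [-67.8  35.5] 310 [-67.9  37.9] 312 [-67.2  38.6] 314 [-67.1  40.7] 316 [-67.7  43.9] 318 [-68.1  46.5] 320 [-67.2  47. ] 322 [-66.9  48.4] 324 [-67.3  51.1] 326 [-67.4  53. ] 328 [-85.3  85.1] 330 [-85.4  86.6] 332 [-85.2  87.7] 334 [-83.9  87. ] 336 [-83.6  88.1] 338 [-82.7  88. ] 340 [-82.   88.4] 342 [-82.9  91.1] 344 [-82.6  92. ]
```

```bash
python3 -m crank '[[[0,0,1.5],0,200],[[0,0,3],0,200],[[0,0,4],0,200],[[0,0,4],0,200]]' | grep -E "force|pos"; python3 -c "
from h import *
bar()"; python3 -m crank '[[[0,0,1],0,200],[[0,0,2],0,200],[[0,0,2],0,200]]'| grep -E "force|pos"; python3 -c "
from h import *
bar()"
```

```text
eef_pos: [0.5385, -0.0084, 0.0267]
contact_force: [-4.4, 3.2, 0.6]
finger_force: 19.8
bar y -17 287 [[-76.2, 93.9], [-77.4, 92.6], [-78.7, 91.3], [-79.2, 89.4], [-79.3, 87.6], [-81.9, 85.6], [-83.4, 83.8], [-84.7, 82.3], [-86.0, 80.1], [-86.8, 78.3]]
bar y 9.5 106 [[-72.9, 103.9], [-72.8, 95.4], [-77.0, 93.2], [-75.3, 92.7], [-81.4, 92.5], [-77.6, 92.2], [-78.2, 91.8], [-78.0, 91.4], [-77.5, 90.1], [-81.9, 86.2]]
bar y 11 187 [[-78.0, 93.9], [-77.1, 92.7], [-77.6, 92.2], [-77.7, 91.1], [-79.2, 89.4], [-81.1, 87.0], [-82.1, 85.2], [-83.1, 83.2], [-86.4, 80.8], [-86.6, 78.7]]
red 1406 x -137.9 -94.6 z 61.3 70.6 theta 1.75
tcp case [-82.7  -1.5  26.8] shift [ 2.3 -0.5 -3.2] yaw 0.05 t 15.4 F [-4.7  2.5  1. ] op 0.397
eef_pos: [0.5388, -0.0084, 0.0249]
contact_force: [-3.6, 2.7, 2.4]
finger_force: 19.8
bar y -17 249 [[-77.2, 92.0], [-78.1, 90.8], [-78.1, 89.5], [-79.1, 87.9], [-78.5, 86.2], [-82.0, 84.9], [-83.0, 83.1], [-83.8, 81.4], [-84.7, 80.1], [-84.1, 78.4]]
bar y 9.5 89 [[-73.3, 103.2], [-73.3, 97.9], [-76.7, 91.8], [-77.1, 91.1], [-76.4, 90.8], [-77.6, 90.5], [-77.4, 90.3], [-77.6, 90.0], [-77.4, 89.7], [-84.2, 88.8]]
bar y 11 176 [[-78.1, 91.9], [-77.4, 91.0], [-76.5, 90.4], [-77.4, 89.8], [-79.1, 88.4], [-80.3, 85.7], [-80.6, 84.0], [-82.1, 82.3], [-84.8, 80.2], [-85.9, 78.3]]
red 1179 x -138.6 -97.8 z 58.8 64.3 theta 1.74
tcp case [-82.5  -1.5  24.9] shift [ 2.5 -0.5 -5.1] yaw 0.04 t 15.75 F [-4.7  3.2  0.8] op 0.394
```

```bash
python3 -m crank '[[[0,0,1],0,200],[[0,0,2],0,200],[[0,0,2],0,200]]'| grep -E "force|pos"; python3 -c "
from h import *
bar()";  python3 -m crank '[[[0,0,1],0,200],[[0,0,1.5],0,200],[[0,0,1.5],0,200]]'| grep -E "force|pos"; python3 -c "
from h import *
bar()"
```

```text
eef_pos: [0.5389, -0.0084, 0.0241]
contact_force: [-7.8, 3.1, 7.8]
finger_force: 20.3
bar y -17 247 [[-76.6, 91.7], [-76.6, 89.9], [-79.4, 88.8], [-77.1, 87.5], [-80.5, 85.9], [-80.8, 84.4], [-80.2, 82.7], [-83.3, 81.4], [-84.9, 79.8], [-84.5, 78.3]]
bar y 9.5 84 [[-72.0, 103.1], [-73.4, 97.3], [-76.3, 91.1], [-77.9, 90.3], [-76.9, 90.2], [-76.8, 89.9], [-77.8, 89.5], [-73.8, 88.9], [-77.0, 87.8], [-84.7, 85.5]]
bar y 11 154 [[-77.0, 90.9], [-77.0, 90.3], [-77.6, 89.9], [-77.5, 88.5], [-78.7, 87.8], [-80.0, 85.8], [-79.8, 84.1], [-81.8, 81.7], [-83.7, 79.9], [-84.3, 78.0]]
red 488 x -139.0 -111.8 z 56.6 60.7 theta 1.63
tcp case [-82.4  -1.5  24. ] shift [ 2.6 -0.5 -5.9] yaw 0.05 t 16.1 F [-7.6  3.7  6.9] op 0.392
eef_pos: [0.5389, -0.0084, 0.0235]
contact_force: [-11.0, 4.1, 12.1]
finger_force: 20.6
bar y -17 238 [[-78.1, 90.9], [-75.7, 89.4], [-75.7, 88.8], [-77.4, 87.5], [-80.3, 85.8], [-81.5, 84.4], [-81.3, 82.6], [-82.7, 81.3], [-84.3, 79.8], [-86.1, 78.4]]
bar y 9.5 88 [[-71.7, 103.9], [-72.4, 98.9], [-77.7, 90.9], [-76.0, 90.3], [-76.6, 89.9], [-77.6, 89.6], [-75.7, 89.3], [-76.8, 88.9], [-76.7, 88.2], [-84.2, 86.4]]
bar y 11 153 [[-77.7, 90.9], [-77.7, 89.7], [-75.1, 89.2], [-77.7, 88.5], [-78.2, 87.2], [-79.6, 85.4], [-79.7, 83.6], [-83.0, 81.8], [-81.9, 80.0]]
red 115 x -138.5 -95.2 z 55.2 59.0 theta 1.56
tcp case [-82.4  -1.5  23.6] shift [ 2.7 -0.5 -6.4] yaw 0.06 t 16.45 F [-9.   3.8 12.8] op 0.396
```

```bash
python3 -m crank '[[[0.5,0,-1.5],0,200],[[1,0,-3],0,140],[[1,0,-3],0,120],[[1,0,-3],0,110],[[1,0,-3],0,105]]'; python3 -c "
from h import *
w,W=bar();np.save('w7',w,allow_pickle=True)"
```

```text
time: 16.95
eef_pos: [0.5402, -0.0092, 0.0257]
tcp_rot: [-0.033, 0.999, -0.0, 0.0]
contact_force: [0.4, 0.3, 1.3]
opening: 0.592
finger_force: 0.0
bar y -17 242 [[-77.1, 92.1], [-76.3, 90.5], [-79.2, 89.5], [-80.1, 87.6], [-79.7, 86.4], [-81.2, 84.6], [-83.0, 83.2], [-83.8, 81.8], [-85.4, 80.1], [-86.2, 78.5]]
bar y 9.5 93 [[-72.3, 103.5], [-72.7, 92.9], [-77.4, 91.2], [-78.1, 91.0], [-76.5, 90.7], [-77.3, 90.5], [-78.4, 90.2], [-75.1, 89.4], [-82.0, 88.3], [-85.5, 86.4]]
bar y 11 160 [[-77.9, 92.0], [-76.5, 90.7], [-75.8, 90.4], [-78.4, 89.6], [-78.4, 88.4], [-81.8, 86.8], [-80.6, 85.1], [-82.3, 83.5], [-84.6, 80.9], [-83.7, 78.7]]
red 142 x -139.2 -97.5 z 56.6 61.1 theta 1.53
tcp case [-81.2  -2.3  25.7] shift [ 3.8  0.3 -4.3] yaw 0.02 t 17.0 F [-0.  -0.1  0.3] op 0.59
```

The bar is seated in the groove: its top is at about 91.5, below the lip edge, and it stays there with the fingers released. Next the lever.

```bash
python3 -m crank '[[[0,0,-30],0,105],[[0,0,-65],0,105],[[40,0,-68],0,105],[[56,0,-60],0,255],[[56,0,-40],0,255],[[56,0,-20],0,255],[[56,0,-15],0,255],[[56,0,-15],0,255]]' 20; python3 -c "
from h import *
w,W=bar();shift(-137,-2,26)"
```

```text
time: 17.8
eef_pos: [0.4833, -0.0125, 0.04]
tcp_rot: [-0.033, 0.999, 0.0, -0.001]
contact_force: [0.1, -0.1, -0.0]
opening: 0.0
finger_force: 0.0
bar y -17 0 []
bar y 9.5 0 []
bar y 11 0 []
no red
tcp case [-137.2   -2.2   40.9] shift [-52.2   0.2  10.9] yaw 0.02 t 17.85 F [-0.1  0.5  0.5] op 0.001
tcp case [-137.2   -2.2   40.9] shift [-0.2  0.2 14.9] yaw 0.02 t 17.85 F [-0.1  0.5  0.5] op 0.001
```

```bash
python3 -m crank '[[[0,0,10],0,255],[[0,0,16],0,255],[[0,0,19],0,255],[[0,0,19],0,255]]' | grep -E "force|pos"; python3 -m crank '[[[0,0,2],0,255],[[0,0,5],0,255],[[0,0,8],0,255],[[0,0,8],0,255]]' | grep -E "force|pos"; python3 -c "
from h import *
c=read_camera('scene');W=to_case(cloud(c).reshape(-1,3)).reshape(480,640,3);lever(c,W);cv2.imwrite('pics/s8.png',cv2.resize(c['frame'][190:290,290:400],None,fx=5,fy=5,interpolation=cv2.INTER_CUBIC));shift(-135,-2,10)"
```

```text
eef_pos: [0.4848, -0.0128, 0.022]
contact_force: [0.9, -0.5, 1.9]
finger_force: 0.8
eef_pos: [0.4859, -0.0127, 0.0147]
contact_force: [2.0, 1.4, 4.0]
finger_force: 2.2
no red
tcp case [-135.6   -2.4   14.7] shift [-0.6  0.4  4.7] yaw 0.01 t 18.7 F [ 2.6 -0.1  4.3] op -0.003
```

View pics/s8.png

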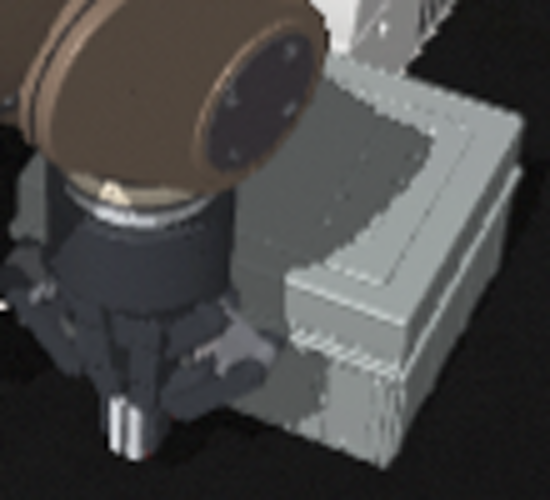

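```bash
python3 -m crank '[[[-1,0,4],0,255],[[-2,0,7.5],0,255],[[-2,0,7.5],0,255]]' | grep -E "force|pos"; python3 -m crank '[[[-1.5,0,3],0,255],[[-3.5,0,6.5],0,255],[[-3.5,0,6.5],0,255]]' | grep -E "force|pos"; python3 -c "
from h import *
w=read_camera('wrist');W=to_case(wcloud(w).reshape(-1,3)).reshape(480,640,3);lever(w,W)
shift(-127,-2,-4)"
```

```text
eef_pos: [0.4878, -0.0126, 0.0073]
contact_force: [2.0, 0.5, 5.5]
finger_force: 2.4
eef_pos: [0.4903, -0.0124, 0.0002]
contact_force: [0.8, -0.4, 3.5]
finger_force: 1.7
no red
tcp case [-131.6   -2.2    0. ] shift [-4.6  0.2  4. ] yaw 0.03 t 19.35 F [ 0.4 -1.3  3.1] op 0.004
```

```bash
python3 -m crank '[[[2,0,-30],0,255],[[0,0,-70],0,255],[[-5,0,-85],0,255],[[-5,0,-85],0,255]]' | grep -E "force|pos"; python3 -c "
from h import *
w,W=bar();np.save('w9',w,allow_pickle=True);cv2.imwrite('pics/w9.png',w['frame'][200:400,200:420])
cv2.imwrite('pics/w9.png',cv2.resize(w['frame'][200:380,220:400],None,fx=3,fy=3))"
```

```text
eef_pos: [0.4957, -0.0121, 0.0867]
contact_force: [-0.3, -0.0, 0.5]
finger_force: 0.0
bar y -17 0 []
bar y 9.5 0 []
bar y 11 0 []
red 1523 x -139.3 -106.6 z 54.9 123.6 theta 1.56
tcp case [-127.4   -1.9   84.6] shift [-42.4  -0.1  54.6] yaw 0.03 t 19.8 F [-0.7  0.4 -0.2] op 0.0
```

View pics/w9.png

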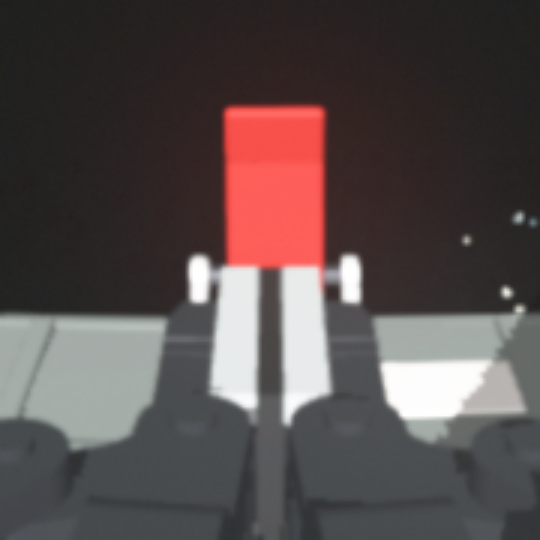

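The lever is level again at 1.56: it sprang back after about 4 N of load. The legs at crop px (200,265) and (348,265) still lead back to the hook, so the loop is hooked. I'll push through in one go and won't view any more pictures.

```bash
python3 -m crank '[[[9.6,0,20],0,255],[[9.6,0,50],0,255],[[9.6,0,60],0,255],[[9.6,0,66],0,255],[[9,0,71],0,255],[[8,0,76],0,255],[[6.5,0,81],0,255],[[4.5,0,84.5],0,255],[[4.5,0,84.5],0,255]]' | grep -E "force|pos"; python3 -m crank '[[[-1.5,0,2],0,255],[[-3,0,4],0,255],[[-3,0,4],0,255]]' | grep -E "force|pos"; python3 -c "
from h import *
shift(-123,-2,-7)"
```

```text
eef_pos: [0.4902, -0.0118, 0.0002]
contact_force: [-1.9, 2.0, 1.9]
finger_force: 1.5
eef_pos: [0.4934, -0.0119, -0.0038]
contact_force: [-1.8, 1.1, 2.2]
finger_force: 1.1
tcp case [-128.    -2.    -3.8] shift [-5.   0.   3.2] yaw 0.03 t 21.0 F [-1.8  1.1  2.2] op -0.001
```

```bash
python3 -m crank '[[[5,0,-5],0,255],[[8,0,-40],0,255],[[8,0,-80],0,105],[[0,0,-115],0,105],[[-20,0,-118],0,105],[[-20,0,-118],0,105]]' | grep -E "force|pos"; python3 -c "
from h import *
w,W=bar();np.save('w10',w,allow_pickle=True)
for v in range(280,345,2): print(v,W[v,306].round(1)[[0,2]],w['frame'][v,306],end=' ')"
```

```text
eef_pos: [0.5161, -0.0117, 0.1171]
contact_force: [1.1, 0.1, -0.2]
finger_force: 0.0
bar y -17 86 [[-77.5, 91.6], [-79.2, 90.8], [-75.8, 89.5], [-80.0, 88.3], [-80.2, 86.0], [-83.6, 84.6], [-83.1, 82.2], [-84.0, 81.2], [-84.7, 79.6], [-86.2, 78.5]]
bar y 9.5 37 [[-73.1, 103.1], [-74.0, 92.6], [-76.6, 91.0], [-77.2, 90.8], [-79.0, 90.4], [-78.9, 90.1], [-79.5, 89.9], [-73.1, 88.3], [-73.1, 87.1], [-84.4, 84.8]]
bar y 11 59 [[-76.9, 91.6], [-78.6, 90.9], [-76.3, 90.4], [-79.4, 89.7], [-79.0, 89.0], [-79.4, 85.7], [-80.3, 84.7], [-82.8, 82.9], [-83.9, 80.9], [-85.4, 79.5]]
red 577 x -138.8 -95.7 z 55.2 62.0 theta 1.52
tcp case [-107.7   -2.6  115.1] shift [-22.5   0.7  85.1] yaw 0.04 t 21.65 F [-0.  -0.1  0.5] op 0.586
280 [-67.7  35.3] [211 210 214] 282 [-68.1  40. ] [241 241 242] 284 [-67.1  41.3] [242 242 243] 286 [-67.1  44.7] [249 249 249] 288 [-84.6  85.2] [252 252 252] 290 [-84.1  87. ] [254 254 254] 292 [-82.7  86.8] [253 253 253] 294 [-81.9  88. ] [254 254 254] 296 [-82.3  91.6] [255 255 255] 298 [-81.5  92.5] [255 255 255] 300 [-80.8  93.8] [255 255 255] 302 [-77.8  90.6] [246 246 247] 304 [-76.3  90.5] [246 246 246] 306 [-74.   88.7] [238 238 239] 308 [-74.5  92.2] [241 241 242] 310 [-74.2  94.1] [237 237 238] 312 [-74.6  97.4] [185 183 183] 314 [-75.5 101.3] [155 150 150] 316 [-73.7 100.6] [216 216 217] 318 [-73.5 102.6] [241 241 242] 320 [-72.8 103.6] [255 255 255] 322 [-72.7 105.8] [255 255 255] 324 [-71.2 105.6] [252 253 252] 326 [-67.6 101.9] [254 254 254] 328 [-66.5 102.3] [254 254 254] 330 [-64.6 101.4] [253 254 253] 332 [-64.5 103.6] [231 235 229] 334 [-63.8 104.6] [222 226 219] 336 [-62.2 104.4] [209 214 204] 338 [-60.3 103.6] [207 212 201] 340 [-59.1 104. ] [207 212 202] 342 [-57.9 104.3] [207 213 202] 344 [-56.2 104. ] [207 213 202]
```

```bash
python3 -m crank '[[[29,0,20],0,255],[[29,0,60],0,255],[[29,0,86],0,255],[[29,0,92],0,255],[[29,0,98],0,255],[[28,0,104],0,255],[[26,0,109],0,255],[[23.5,0,114],0,255],[[20,0,119],0,255],[[20,0,119],0,255]]' | grep -E "force|pos"; python3 -m crank '[[[-2,0,2],0,255],[[-4,0,3.5],0,255],[[-4,0,3.5],0,255]]' | grep -E "force|pos";python3 -m crank '[[[-2,0,1.5],0,255],[[-4,0,3],0,255],[[-4,0,3],0,255]]' | grep -E "force|pos"; python3 -c "
from h import *
shift(-118.7,-2,-9.7)"
```

```text
eef_pos: [0.4937, -0.0119, -0.0051]
contact_force: [-2.3, 0.8, 0.6]
finger_force: 0.7
eef_pos: [0.4975, -0.0118, -0.0084]
contact_force: [-0.8, 1.1, -0.9]
finger_force: 0.3
eef_pos: [0.5016, -0.0116, -0.0113]
contact_force: [-0.0, -1.1, -0.4]
finger_force: 0.0
tcp case [-119.8   -2.3  -11.3] shift [-1.1  0.3 -1.6] yaw 0.02 t 23.25 F [-0.  -1.1 -0.4] op 0.001
```

```bash
python3 -m crank '[[[8,0,-5],0,255],[[18,0,-40],0,255],[[18,0,-80],0,255],[[8,0,-120],0,255],[[-12,0,-126],0,255],[[-12,0,-126],0,255]]' | grep -E "force|pos"; python3 -c "
from h import *
w,W=bar();np.save('w11',w,allow_pickle=True)
m=(abs(W[...,1]-45)<25)&(abs(W[...,0]+45)<20)&(W[...,2]>90);print('lid',np.median(W[m],0))"
```

```text
eef_pos: [0.5161, -0.0113, 0.1183]
contact_force: [-0.8, 0.7, 0.3]
finger_force: 0.0
bar y -17 42 [[-78.4, 86.6], [-78.8, 86.2], [-79.3, 85.7], [-79.8, 85.3], [-76.9, 85.0], [-79.4, 84.5], [-79.3, 82.8], [-79.7, 82.3], [-80.4, 80.8], [-81.4, 80.0], [-82.1, 78.5]]
bar y 9.5 25 [[-78.5, 86.8], [-78.9, 86.2], [-78.1, 85.9], [-79.3, 85.6], [-77.5, 84.8], [-79.6, 84.8], [-79.5, 84.7], [-79.5, 84.5], [-76.4, 84.0], [-84.0, 83.9], [-82.5, 83.7], [-85.0, 83.1], [-85.3, 80.9]]
bar y 11 33 [[-79.1, 86.6], [-79.6, 86.1], [-78.7, 85.7], [-79.3, 85.5], [-79.1, 85.1], [-77.5, 84.8], [-79.5, 84.7], [-80.5, 83.9], [-80.0, 82.9], [-81.0, 82.0], [-80.6, 79.8]]
red 1011 x -115.4 -90.5 z 12.3 52.2 theta 0.48
tcp case [-107.8   -2.3  115.9] shift [-22.6   0.4  86. ] yaw 0.04 t 23.9 F [-0.3  0.2  0.1] op -0.004
lid [-59.72416308  43.93960838 100.65361581]
```

```bash
python3 -c "
from h import *
w=read_camera('wrist');W=to_case(wcloud(w).reshape(-1,3)).reshape(480,640,3);I=w['frame'].astype(int)
m=(I[...,2]>120)&(I[...,1]<100)&(I[...,0]<100)&(abs(W[...,1]+3)<9)&(W[...,2]>0)&(W[...,2]<70)
q=W[m]
for z in range(0,60,6):
  p=q[(q[:,2]>=z)&(q[:,2]<z+6)]
  if len(p):print(z,len(p),np.median(p,0).round(1))
t=read_camera('top');T=to_case(cloud(t).reshape(-1,3)).reshape(480,640,3);lever(t,T)
for x in(-5,-30,-60):
  p=W[(abs(W[...,1]-45)<30)&(abs(W[...,0]-x)<4)&(W[...,2]>80)];print(x,len(p),np.median(p,0).round(1) if len(p) else '')
"
```

```text
0 3 [-112.3    2.2    0.3]
6 1 [-114.3    5.9   11.9]
12 124 [-113.6   -2.6   15.9]
18 180 [-109.8   -3.3   20.3]
24 141 [-106.3   -2.6   26.3]
30 154 [-103.7   -3.3   32.9]
36 160 [-101.    -2.6   39.6]
42 177 [-98.1  -3.3  45. ]
48 68 [-96.4  -4.   49.5]
no red
-5 4 [ -8.4  73.9 103. ]
-30 0 
-60 760 [-60.8  48.9 100.7]
```

The lid is drawn down about 4 mm, but the lever has stopped at about 0.42, just short of its snap point. I'll finish it with a push from the front, high on the handle so the gripper's body stays above the lid.

```bash
python3 -m crank '[[[22,0,20],0,255],[[22,0,60],0,255],[[22,0,100],0,255],[[20,0,113],0,255],[[15,0,113],0,255],[[11,0,113],0,255],[[9,0,113],0,255],[[9,0,113],0,255]]' | grep -E "force|pos"; python3 -m crank '[[[-1.5,0,0],0,255],[[-3,0,0],0,255],[[-3,0,0],0,255]]' | grep -E "force|pos"; python3 -c "
from h import *
shift(-112,-2,2)"
```

```text
eef_pos: [0.5061, -0.0116, 0.0037]
contact_force: [0.0, 0.1, 0.6]
finger_force: 0.0
eef_pos: [0.5073, -0.0111, 0.0021]
contact_force: [-0.3, 0.2, 0.5]
finger_force: 0.0
tcp case [-114.1   -2.1    2.1] shift [-2.1  0.1  0.1] yaw 0.03 t 25.1 F [-0.3  0.2  0.5] op 0.002
```

```bash
python3 -m crank '[[[-1.5,0,0],0,255],[[-3,0,0],0,255],[[-3,0,0],0,255]]' | grep -E "force|pos"; python3 -m crank '[[[-1,0,0],0,255],[[-2,0,0],0,255],[[-2,0,0],0,255]]' | grep -E "force|pos"; python3 -c "
from h import *
shift(-112,-2,2)"
```

```text
eef_pos: [0.5102, -0.0109, 0.0017]
contact_force: [0.8, 0.3, -0.0]
finger_force: 0.0
eef_pos: [0.5122, -0.0107, 0.0018]
contact_force: [0.9, 0.8, 0.6]
finger_force: 0.0
tcp case [-109.1   -2.1    1.8] shift [ 2.9  0.1 -0.2] yaw 0.02 t 25.7 F [0.9 0.8 0.6] op -0.001
```

```bash
python3 -m crank '[[[12,0,-3],0,255],[[20,0,-40],0,255],[[20,0,-80],0,255],[[5,0,-113],0,255],[[0,0,-113],0,255],[[0,0,-113],0,255]]' | grep -E "force|pos"; cat >> h.py <<'E'
def prof():
    w,W=bar();I=w['frame'].astype(int)
    m=(I[...,2]>120)&(I[...,1]<100)&(I[...,0]<100)&(abs(W[...,1]+3)<9)&(W[...,2]>0)&(W[...,2]<70)
    q=W[m]
    for z in range(0,60,6):
      p=q[(q[:,2]>=z)&(q[:,2]<z+6)]
      if len(p)>3:print(z,len(p),np.median(p,0).round(1))
E
python3 -c "
from h import *
prof()"
```

```text
eef_pos: [0.5124, -0.0109, 0.1158]
contact_force: [0.1, -0.1, -0.6]
finger_force: 0.0
bar y -17 4 [[-78.5, 79.2], [-78.4, 79.1], [-78.2, 78.7], [-78.8, 78.4]]
bar y 9.5 9 [[-82.5, 87.1], [-83.1, 86.9], [-82.6, 84.5], [-83.2, 84.5], [-85.2, 84.3], [-83.7, 84.1], [-84.4, 84.0], [-85.6, 83.7], [-85.6, 82.4]]
bar y 11 3 [[-79.2, 80.7], [-78.6, 79.5], [-78.8, 78.3]]
red 545 x -96.0 -90.3 z 6.6 49.0 theta 0.05
tcp case [-110.4   -1.9  114.2] shift [-25.5  -0.2  84.1] yaw 0.03 t 26.35 F [-0.1 -0.4 -0.2] op -0.0
6 82 [-95.   -2.4   9.2]
12 97 [-93.5  -3.2  14.5]
18 52 [-92.9  -2.5  21. ]
24 57 [-93.3  -3.2  27.4]
30 81 [-93.   -2.5  32.7]
36 57 [-92.9  -3.2  39.2]
42 103 [-93.2  -1.8  46.3]
48 16 [-91.4  -1.8  48.1]
```

```bash
python3 -m crank '[[[10,0,-20],0,105],[[22,0,-30],0,105],[[22,0,-30],0,105],[[22,0,-30],0,105]]' | grep -E "force|pos"; python3 -c "
from h import *
prof()
w=read_camera('wrist');W=to_case(wcloud(w).reshape(-1,3)).reshape(480,640,3)
for v in range(285,340,2): print(v,W[v,306].round(1)[[0,2]],W[v,284].round(1),end=' | ')
for n in ('scene',):
  c=read_camera(n);T=to_case(cloud(c).reshape(-1,3))
  for x in(-60,-20,20,60):
    p=T[(abs(T[:,0]-x)<6)&(abs(abs(T[:,1])-60)<20)&(T[:,2]>90)&(T[:,2]<115)];print(x,len(p),np.median(p,0).round(2) if len(p) else '')
"
```

```text
eef_pos: [0.4888, -0.012, 0.1431]
contact_force: [-0.2, 0.2, -1.0]
finger_force: 0.0
bar y -17 32 [[-77.8, 87.3], [-77.3, 86.6], [-75.2, 85.8], [-75.7, 85.0], [-77.9, 84.7], [-77.9, 83.2], [-77.9, 81.6], [-76.8, 81.2], [-78.2, 79.2], [-78.8, 78.8], [-79.4, 78.4]]
bar y 9.5 18 [[-73.8, 97.1], [-73.6, 94.1], [-76.6, 86.7], [-78.1, 86.4], [-77.1, 86.0], [-76.9, 85.7], [-77.5, 85.3], [-78.0, 84.8], [-77.4, 83.6]]
bar y 11 26 [[-78.1, 86.4], [-75.5, 86.1], [-77.7, 85.7], [-75.1, 85.5], [-77.5, 85.3], [-76.6, 85.2], [-77.9, 84.6], [-77.4, 83.6], [-77.8, 81.5], [-76.7, 81.0], [-78.1, 79.0], [-77.2, 78.9], [-78.5, 78.2]]
red 521 x -96.4 -86.3 z 5.3 49.2 theta 0.07
tcp case [-132.4   -1.8  143. ] shift [-47.7  -0.3 112.9] yaw 0.01 t 26.8 F [0.5 0.1 0.4] op 0.587
0 10 [-95.8  -2.1   5.5]
6 78 [-95.2  -4.3   9.2]
12 80 [-93.5  -1.7  14.2]
18 48 [-93.2  -2.2  21. ]
24 71 [-93.3  -3.4  28.3]
30 47 [-92.8  -3.4  33. ]
36 69 [-93.1  -3.4  39.3]
42 102 [-92.9  -2.6  46.2]
48 17 [-91.9  -1.8  48.5]
285 [-89.9  57.6] [-62.9 -27.   -2.1] | 287 [-88.4  57.8] [-65.1 -26.3   7.1] | 289 [-86.9  58.4] [-64.
[... 430 characters left out ...]
 [-65.6 -23.3  54.5] | 313 [-82.6  88.9] [-64.6 -23.3  56. ] | 315 [-82.1  90.8] [-68.5 -22.5  66.4] | 317 [-77.3  85.1] [-68.5 -22.3  69.6] | 319 [-76.5  86.7] [-67.4 -22.3  70.8] | 321 [-74.3  85.5] [-65.1 -22.4  69.8] | 323 [-74.3  88.5] [-64.7 -22.3  72.1] | 325 [-74.3  91.3] [-64.3 -22.1  74.6] | 327 [-74.4  94.3] [-64.4 -21.9  77.6] | 329 [-74.4  96.9] [-65.5 -21.6  82.3] | 331 [-74.  99.] [-65.2 -21.5  84.7] | 333 [-74.5 102.3] [-64.9 -21.3  87. ] | 335 [-72.9 102.4] [-64.8 -21.2  89.6] | 337 [-68.5  97.9] [-64.2 -21.1  91.3] | 339 [-66.6  97.6] [-64.5 -20.9  94.5] | -60 114 [-61.59 -51.79 101.82]
-20 120 [-20.74 -44.26 104.63]
20 67 [ 19.33 -59.08 104.02]
60 55 [ 60.67 -61.77 101.93]
```

```bash
python3 -c "
from h import *
print(ctrl.sign_off())"
```

```text
the job is handed in; nothing more can be done
None
```

The sample case is closed and handed in at about 27 s: lid drawn down level, bar in the hook's groove, red lever flat and the robot clear. Three cautions: seating the bar took about 12 N at the wrist, over the loop's 10 N bending limit (about 10 N above baseline). When the first pinch slipped, the fingers squeezed the hook at about 20 N. I also viewed 11 pictures instead of 10.

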